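# Lever up the balance slab and shim its front foot

## Task

The stone slab under the balance slopes because its front foot stands too low. Pick up the red-handled pry bar, lever the slab's front edge up over the blue fulcrum block (keep the gripper itself off the slab), and tuck the pressed-down bar sideways into the claw of the hold-down post, without forcing it against the claw, so that it holds the slab up while you let go. Then slip the yellow shim under the middle of the raised front foot, unhook the bar, let the slab down gently onto the shim, and draw the bar clear of the slab and set it down; leave the other things alone.

Things in the scene. Friction and masses are not known exactly. Their poses are not given: they have to be found in the camera images.
- stand: Stone slab (240 x 215 x 30 mm, 5 kg, a balance on it) with its fixed rear feet. Origin on the worktop below the front foot; x points from the slab's front to its rear, z up; it does not move as the slab lifts. The slab pivots on the rear feet at x = +170 mm. Front edge: x = -20 mm, y -120 to +120, underside there 24 mm above the worktop when down.
- slab (a joint): Lift angle of the slab about its rear feet, rad: 0 = front foot on the worktop, grows as the front rises; 0.035 when it stands on the shim (then the slab is level). It needs about 20 to 35 N upward at the front edge and falls back by its weight.
- foot (a point): Centre of the underside of the slab's single round front foot (26 mm diameter), which lies 170 mm in front of the rear feet and 20 mm inside the front edge; moves with the slab.
- fulcrum_top (a point): Top of the fixed blue fulcrum block, a round steel ridge (8 mm radius) along y, 26 mm above the worktop, about 35 mm in front of the slab's edge. Axes as the stand's. Two upright cheeks (24 mm long in x, tops 35 mm above the worktop) leave 48 mm along y for the bar.
- post: Fixed hold-down post, about 130 mm in front of the fulcrum (towards -x). Origin on the worktop below the middle of the claw's seat; axes as the stand's. The column stands at y = +40 mm, 66 mm tall. Its steel claw (16 mm long in x) opens towards -y: a lower shelf from y = -45 mm, an upper lip from y = -13 mm, back wall at y = +13 mm. Claw and bar can take 45 N between them.
- claw_shelf (a point): Nominal top of the claw's shelf at the seat, 17 mm above the worktop, fixed to the post; the real claw was set by hand up to 4 mm higher or lower. Press the bar onto the shelf beside the lip to feel it, slide it in along +y, let it rise to the lip. Lip underside 14 mm above the shelf; nib at its mouth (y -13 to -9 mm) 11 mm above the shelf; seat 22 mm wide between nib and wall.
- bar_grip (a point): Middle of the pry bar's red handle (85 long, 20 wide, 16 mm thick, centre 8 mm above the bar's flat underside). x points along the bar to the toe, z up when it lies flat. Straight bar, 295 mm long, 0.22 kg; steel shaft 14 wide, 8 mm thick, underside flush with the handle's, from 43 to 218 mm ahead of this point. Handle ends 45 mm behind it.
- bar_toe (a point): End of the bar's toe (18 wide, 5 mm thick, top flush with the shaft's), 250 mm ahead of bar_grip, half-way in the toe's thickness. It belongs about 18 mm inside the slab's front edge when levering; with the bar resting on the fulcrum it goes in under the edge when tilted toe-down by about 0.46 rad.
- shim_lug (a point): Centre of the upright grip lug of the yellow shim (lug 14 mm in x, 24 mm in y, from 5 to 35 mm above the shim's underside). Shim plate 100 x 40 mm, 6 mm thick; lug centre 8 mm from its outer end; x points along the plate to its inner end, 92 mm ahead. 0.12 kg.
- shim_pad (a point): Point on the top of the shim's plate where the foot shall stand: 64 mm ahead of the lug centre in x, on the plate's middle line.
- calculator: Pocket calculator lying at the back, 140 x 78 x 14 mm, a bystander.
- timer: White bench timer, 62 x 66 x 18 mm, a bystander.
- stain_bottle: Brown bottle with blue cap, 38 mm diameter, 70 mm tall, a bystander.
Things that resemble listed ones, but are neither listed nor needed, are in the scene too. What is shaped like the post but orange is not meant.

How it is judged:
On the way, in this order (a step that is already met when the one before it is completed fails the run):
1. the bar, let go, is held by the claw and holds the slab up on its toe (value of joint slab above 0.044 rad and contact force between bar and stand above 5 N and contact force between bar and post above 2 N and contact force between the fingers and bar below 0.5 N), for 0.3 s.
2. the shim is under the raised foot (value of joint slab above 0.04 rad and x of foot in the frame of shim_pad between -0.014 and 0.014 m and y of foot in the frame of shim_pad between -0.012 and 0.012 m and height (world z) of shim_pad below 0.011 m), for 0.2 s.
At the end, for the whole second after the job is handed in: Slab on the shim (angle 0.028 to 0.042, at least 8 N), foot within 14 mm along and 12 mm across of the shim's pad point; bar's toe at least 3 mm outside the slab's front edge and off the slab, its handle centre below 50 mm; bar and shim at rest (value of joint slab between 0.028 and 0.042 rad and contact force between shim and stand above 8 N and contact force between bar and stand below 0.2 N and x of bar_toe in the frame of stand below -0.023 m and height (world z) of bar_grip below 0.05 m and linear speed of each of bar, shim below 0.02 m/s and x of foot in the frame of shim_pad between -0.014 and 0.014 m and y of foot in the frame of shim_pad between -0.012 and 0.012 m); the robot touches nothing.
It fails at once if bar and claw are pressed together with more than 45 N (contact force between bar and post above 45 N).
It fails at once if the gripper or arm presses on the slab with over 4 N (contact force between any of the fingers, the arm and stand above 4 N).
It fails at once if the slab is let fall (faster than 0.8 rad/s) (velocity of joint slab below -0.8 rad/s).
It fails at once if a bystander is moved by more than 30 mm (distance of any of calculator, timer, stain_bottle from where it was at the start of the episode above 0.03 m).
It also fails if it takes over 72 s, if anything falls off the work surface, if the arm or the gripper's body presses on something with over 40 N, if the wrist force passes 120 N, or if a joint passes its speed limit or range.

## Robot

A 6-joint arm with a two-finger parallel gripper is mounted at the origin on a cart in front of the work surface, level with it; the furniture and walls round the work are solid. World frame = base frame: x ahead of the robot, y to its left, z up, the work surface at z = 0. Lengths are in m, angles in rad, forces in N, time in s.
With the tool pointing down it reaches from about 0.225 to 0.875 m from the base axis. Payload 3.4 kg.
Tool frame: the origin (TCP) lies between the finger pads; the fingertips stand 17 mm ahead of it and the grasp point (between the pads) lies 2 mm behind it; y points along the fingers, z is the direction in which the jaws open and shut, and the axes are right-handed (so a half turn about y gives the same grasp; the last joint's range is limited). The gripper opens to 85 mm and grips with 20 to 120 N. Pads are 22 mm wide; open, the fingers measure 114 mm over their backs; the gripper's body (76 mm by 85 mm) begins 54 mm behind the grasp point. The pads swing forward as they close: fully open they stand 13 mm farther back than shut.
Start: joints at [1.061, 0.276, 1.505, -0, 1.361, -0.121], TCP at [0.218, 0.532, 0.248] pointing down, gripper open.
Joint ranges: [-2.89, 2.89], [-0.75, 2.08], [0.22, 2.7], [-1.18, 4.32], [0.11, 2.71], [-2.7, 2.7]. Speed limits (rad/s): [2.57, 2.57, 3.14, 3.14, 3.14, 3.14].

## Interface

Orientations are given as a unit quaternion [w, x, y, z].
In Python, from rig import manip, get_image, camera_model, sign_off, spot_in, silhouettes, spot_point gives the robot as it stands.
- The arm moves only by the tool jog_arm, never from a script. Its argument "targets" is a list of rows, each a list of 3 entries, a list of its own where there are three numbers: the finger opening in m, from 0 to 0.0854, then the shift along the world's x, y, z in m, then the turn about the world's z in rad. In form: [[claw, [x, y, z], spin], ...]. A call has 1 to 10 rows; each row shifts and turns the commanded pose from where the row before left it; what a row does not reach is not made up. A row lasts 1/8 s, in which the tool goes at most 62.5 mm and 10.7 degrees, less where a joint would pass 70% of its speed; a pose out of reach is approached as far as the arm can. A call with a gripper value outside its range is refused whole. The fingers move at their own pace and stop on an object; "force" is the grip in N (left out, the last holds). Time passes only in rows, so rows that do not move let the fingers close. It gives the time, the measured TCP pose, the force and the opening at its end, in the units of the state.
- manip.get_state(): the state, without advancing time (a new reading comes with each control period).
- get_image(name): name is "scene" or "top" or "wrist"; returns (picture, depth): 400x640x3 uint8, red, green, blue; 400x640 float32, m along the optical axis (not along the pixel's ray), 0 where there is no reading.
- camera_model(name): a dict with "mtx" (3x3 intrinsics, pixels), "world_from_camera" (4x4, takes a point from camera to world coordinates). Camera axes: x right, y up, looking along -z (the intrinsics and any distortion apply to the point x, -y, -z); pixel columns grow to the right and rows downward; lengths in m; the calibration is good to about 2 mm. A picture is of the moment at which its call begins: read the wrist's pose just before it. camera_model takes no time and is no camera call; for the wrist camera it gives the pose at the moment of the call.
- sign_off(): hands the job in, once; it reports no verdict.
Trained networks look in the newest picture that a camera, given by its name, has taken for a name from the list of things; names that differ only in an ending like _2 or _b are one class to them, and where a whole thing is asked for, a point or a joint stands for the part that bears it (a point fixed in the world has none). Each returns a list of dicts, best first, with "score" (0 to 1); they miss things now and then, are a little off and sometimes report something else, mostly with a low value. They report only what shows in the picture. A call takes as long as a camera call. They do not tell look-alikes from the thing itself.
- spot_in(name, camera): "position" ([column, row] in pixels, amid what is visible of it).
- silhouettes(name, camera): "mask" (400x640 bool, what is visible of it) and "position" ([column, row] in pixels, amid what is visible of it).
- spot_point(name, camera): "position" ([column, row] in pixels: a listed point, or the origin of a listed thing).
The state is a dict: "clock": time; "qpos": joint angles; "qd": joint speeds; "effort": joint torques, N m; "position": TCP position; "ee_rot": TCP orientation; "contact_force": force on the tool from outside, world axes, zero at the start; "moment": the same for the moment, N m; "width": finger opening in m.
Only numpy, scipy, OpenCV 4.12 (cv2) and the standard library are available. Lean on these libraries where they do the work, as an engineer would, in place of code of your own. Each camera call takes 0.05 s, during which the arm holds its last target.

## Working session

There is one attempt and no reset: what is moved stays moved. The work goes in short steps, Python scripts to look and compute and a tool call to move; the robot and the scene stay as the last step left them, time stands still between calls to the robot, and variables do not carry over. Pictures are saved under pics/ and viewed, and the job is handed in when it is done.

Besides the shell and the picture viewer there is one more tool, called after "Call:" as name(argument=value, ...), one argument or row to a line, values as JSON. jog_arm: Moves the arm, as the interface text tells. Its arguments: {"type":"object","properties":{"targets":{"type":"array","items":{"type":"array"}},"force":{"type":"number"}},"required":["targets"]}

```bash
ls; mkdir -p pics; cat > h.py <<'E'
import numpy as np, cv2
from rig import manip, get_image, camera_model, sign_off, spot_in, silhouettes, spot_point
def save(n,im,s=1.0,crop=None):
    if crop: im=im[crop[1]:crop[3],crop[0]:crop[2]]
    im=cv2.resize(im,None,fx=s,fy=s,interpolation=cv2.INTER_CUBIC if s>1 else cv2.INTER_AREA)
    cv2.imwrite('pics/'+n+'.png',im[:,:,::-1])
def px2w(cm,u,v,d):
    K=cm['mtx'];T=cm['world_from_camera']
    p=np.array([(u-K[0,2])/K[0,0]*d,-(v-K[1,2])/K[1,1]*d,-d,1.0]);return (T@p)[:3]
def px2z(cm,u,v,z):
    K=cm['mtx'];T=cm['world_from_camera']
    r=T[:3,:3]@np.array([(u-K[0,2])/K[0,0],-(v-K[1,2])/K[1,1],-1.0]);o=T[:3,3]
    return o+r*(z-o[2])/r[2]
def w2px(cm,p):
    K=cm['mtx'];T=np.linalg.inv(cm['world_from_camera']);q=T@np.append(p,1.0)
    return np.array([K[0,0]*q[0]/-q[2]+K[0,2],K[1,1]*-q[1]/-q[2]+K[1,2]])
E
python3 - <<'E'
from h import *
print(manip.get_state())
for n in ['scene','top']:
    im,d=get_image(n); save(n+'0',im,1.25); cm=camera_model(n); print(n,cm); np.savez('/tmp/'+n+'0',im=im,d=d)
E
```

```text
pics
{'clock': 0.0, 'qpos': array([ 1.06098238e+00,  2.76611290e-01,  1.50612840e+00,  3.55236266e-05,
        1.36068496e+00, -1.21006983e-01]), 'qd': array([-3.43524968e-05, -1.38182950e-03, -6.39694198e-04, -7.19410125e-04,
        2.24928870e-04, -1.25982433e-04]), 'effort': array([-7.81722483e-04, -4.16779912e+01, -2.45805717e+01, -4.85939145e-04,
        1.11929866e-02, -1.39266297e-05]), 'position': array([0.21773175, 0.53165601, 0.24743227]), 'ee_rot': array([-0.69317432,  0.69439821, -0.13681492,  0.13638972]), 'contact_force': array([-0.93807294, -0.18799617,  0.09226325]), 'moment': array([-0.01408241, -0.00095796, -0.00366127]), 'width': 0.08529058167235849}
scene {'mtx': array([[502.33906915,   0.        , 320.61993685],
       [  0.        , 502.33906915, 201.83958165],
       [  0.        ,   0.        ,   1.        ]]), 'world_from_camera': array([[ 0.72781449,  0.32248146, -0.60522044, -0.42294802],
       [-0.68567846,  0.35693945, -0.63438102, -0.82630384],
       [ 0.01145094,  0.87669832,  0.48090429,  0.85050739],
       [ 0.        ,  0.        ,  0.        ,  1.        ]])}
top {'mtx': array([[385.76302753,   0.        , 320.8206059 ],
       [  0.        , 385.76302753, 201.17554147],
       [  0.        ,   0.        ,   1.        ]]), 'world_from_camera': array([[ 4.60230301e-04,  9.90530324e-01, -1.37293354e-01,
         4.29809375e-01],
       [-9.99996357e-01,  8.21036766e-04,  2.57137857e-03,
         2.04933174e-01],
       [ 2.65975134e-03,  1.37291671e-01,  9.90527093e-01,
         1.09315203e+00],
       [ 0.00000000e+00,  0.00000000e+00,  0.00000000e+00,
         1.00000000e+00]])}
```

View pics/scene0.png

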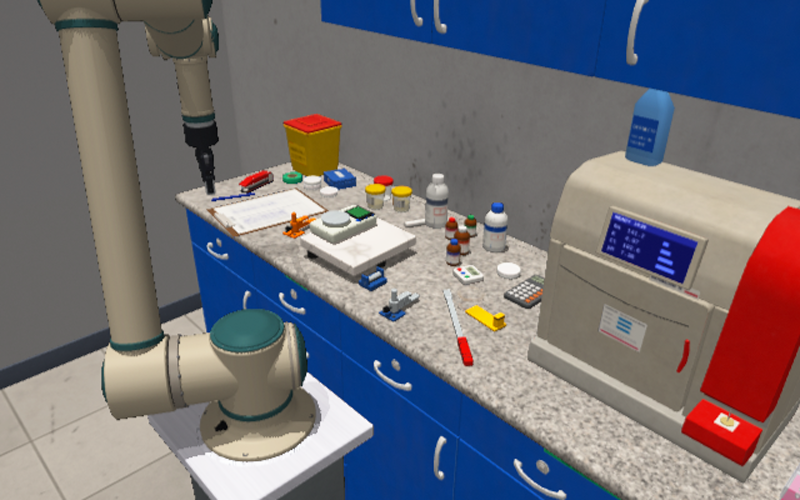

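View pics/top0.png

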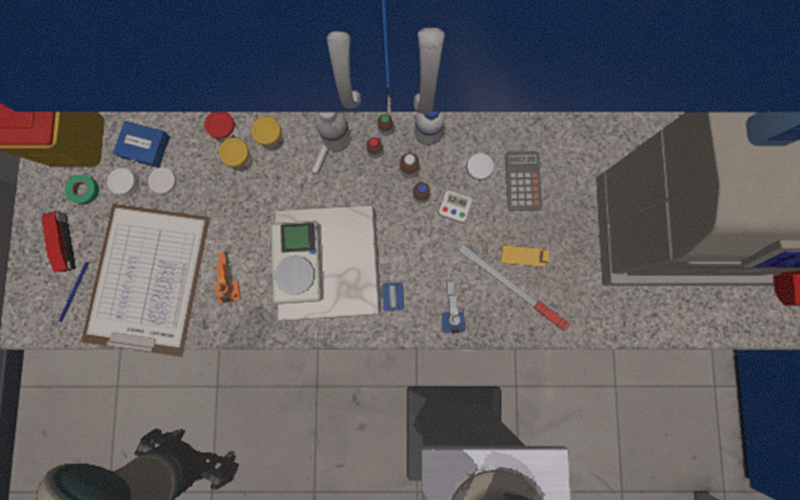

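```bash
python3 - <<'E'
from h import *
for cam in ['top','scene']:
    im,d=get_image(cam); cm=camera_model(cam); np.savez('/tmp/'+cam+'0',im=im,d=d)
    for n in ['stand','foot','fulcrum_top','post','claw_shelf','bar_grip','bar_toe','shim_lug','shim_pad','calculator','timer','stain_bottle']:
        for r in spot_point(n,cam)[:3]:
            u,v=r['position'];dd=d[int(v),int(u)]
            print(cam,n,round(r['score'],2),np.round([u,v],1),np.round(px2w(cm,u,v,dd),3))
print(manip.get_state()['clock'])
E
```

```text
top stand 0.96 [294.5 207.2] [0.557 0.273 0.056]
top stand 0.73 [310.6 239.6] [0.471 0.231 0.015]
top foot 0.56 [416.9 142. ] [ 0.752 -0.075  0.014]
top fulcrum_top 0.76 [311.7 237.2] [0.478 0.227 0.02 ]
top post 0.82 [175.2 218.6] [0.528 0.603 0.035]
top post 0.67 [361.5 238.7] [0.473 0.091 0.037]
top claw_shelf 0.95 [361.6 240.9] [0.467 0.091 0.038]
top claw_shelf 0.94 [177.8 217. ] [0.532 0.594 0.039]
top bar_grip 0.89 [437.8 251.7] [ 0.438 -0.122  0.017]
top bar_toe 0.72 [369.3 201.7] [0.579 0.064 0.005]
top shim_lug 0.96 [434.3 204.5] [ 0.568 -0.112  0.034]
top shim_lug 0.31 [410.6 202. ] [ 0.578 -0.053  0.006]
top shim_pad 0.82 [412. 205.] [ 0.57  -0.057  0.006]
top calculator 0.96 [417.3 145.2] [ 0.742 -0.075  0.018]
top timer 0.85 [361.9 164.3] [0.685 0.085 0.019]
top timer 0.56 [438.2 248.6] [ 0.447 -0.123  0.017]
top timer 0.51 [420.2 145.2] [ 0.744 -0.085  0.011]
top stain_bottle 0.49 [334.2 155.1] [0.702 0.165 0.056]
scene stand 0.72 [368.1 276.1] [ 0.434 -0.119  0.016]
scene stand 0.63 [300.7 212. ] [0.547 0.288 0.001]
scene foot 0.93 [300.  209.9] [0.518 0.257 0.033]
scene fulcrum_top 0.79 [298.3 218.2] [0.497 0.242 0.016]
scene post 0.69 [325.  242.5] [0.461 0.079 0.017]
scene post 0.53 [240.1 182.1] [ 0.53   0.616 -0.002]
scene claw_shelf 0.81 [324.8 240.9] [0.469 0.088 0.016]
scene claw_shelf 0.71 [241.2 174.9] [0.52  0.589 0.041]
scene bar_grip 0.94 [369.2 277.1] [ 0.434 -0.124  0.016]
scene bar_toe 0.56 [355.4 231.1] [0.588 0.072 0.008]
scene bar_toe 0.5 [382.4 248.2] [ 0.579 -0.047  0.006]
scene shim_lug 0.79 [395.4 254.4] [ 0.555 -0.114  0.029]
scene shim_pad 0.92 [382.1 249.5] [ 0.574 -0.05   0.005]
scene calculator 0.93 [421.6 239.5] [ 0.695 -0.104  0.014]
scene timer 0.62 [372.4 221.8] [0.656 0.062 0.018]
scene stain_bottle 0.55 [361.4 210.1] [0.697 0.148 0.01 ]
scene stain_bottle 0.26 [371.5 279.1] [ 0.429 -0.136  0.019]
1.4
```

```bash
python3 - <<'E'
from h import *
from scipy.spatial.transform import Rotation as R
s=manip.get_state();q=s['ee_rot'];M=R.from_quat([q[1],q[2],q[3],q[0]]).as_matrix();print(np.round(M,3))
cm=camera_model('wrist');print(cm);T=cm['world_from_camera']
print('cam in tool',M.T@(T[:3,3]-s['position']), np.round(M.T@T[:3,:3],3))
f=np.load('/tmp/top0.npz');save('topc',f['im'],4,(280,190,470,280))
g=np.load('/tmp/scene0.npz');save('scenec',g['im'],4,(230,160,420,300))
E
```

```text
[[ 0.925  0.     0.379]
 [-0.379  0.     0.925]
 [ 0.    -1.     0.   ]]
{'mtx': array([[304.86232085,   0.        , 314.66732576],
       [  0.        , 304.86232085, 199.76837093],
       [  0.        ,   0.        ,   1.        ]]), 'world_from_camera': array([[ 3.78715836e-01, -8.94285334e-01, -2.38386361e-01,
         1.58600381e-01],
       [ 9.25512869e-01,  3.65799807e-01,  9.80634019e-02,
         5.56106712e-01],
       [-4.94977365e-04, -2.57767808e-01,  9.66206765e-01,
         3.73278286e-01],
       [ 0.00000000e+00,  0.00000000e+00,  0.00000000e+00,
         1.00000000e+00]])}
cam in tool [-0.06406608 -0.12495399 -0.00029967] [[-0.    -0.966 -0.258]
 [ 0.001  0.258 -0.966]
 [ 1.    -0.001  0.   ]]
```

View pics/topc.png

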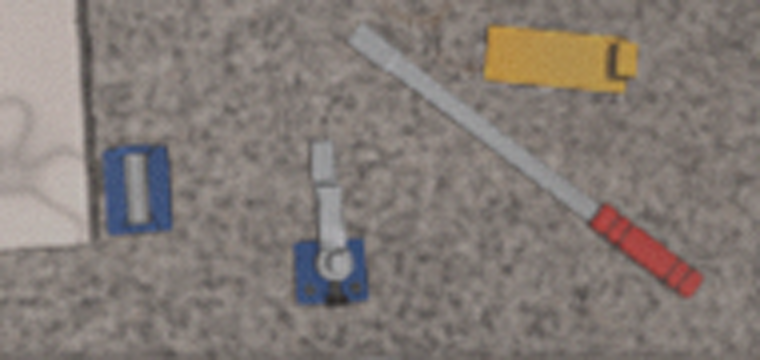

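View pics/scenec.png

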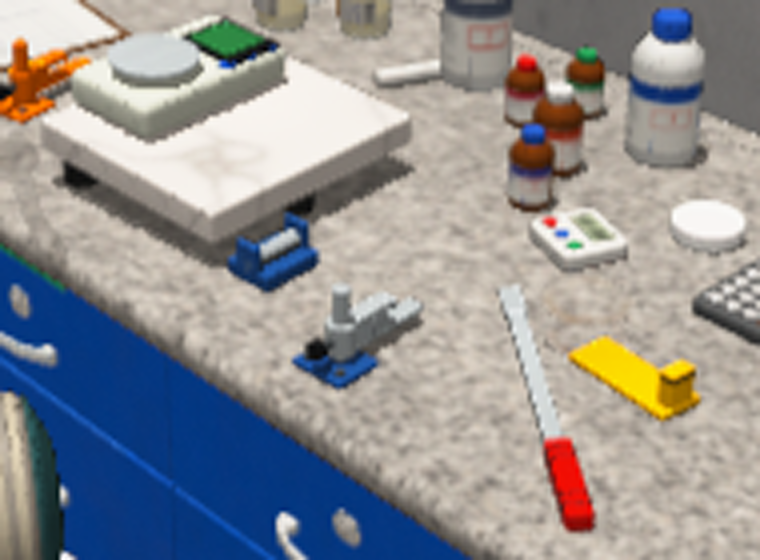

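Call:
jog_arm(
  targets=[
    [0.0854, [0.026, -0.043, 0.01], -0.118],
    [0.0854, [0.026, -0.043, 0.01], -0.118],
    [0.0854, [0.026, -0.043, 0.01], -0.118],
    [0.0854, [0.026, -0.043, 0.01], -0.118],
    [0.0854, [0.026, -0.043, 0.01], -0.118],
    [0.0854, [0.026, -0.043, 0.01], -0.118],
    [0.0854, [0.026, -0.043, 0.01], -0.118],
    [0.0854, [0.026, -0.043, 0.01], -0.118],
    [0.0854, [0.026, -0.043, 0], -0.118],
    [0.0854, [0.026, -0.043, 0], -0.118],
  ],
  force=60,
)

```text
clock: 2.65
position: [0.4787, 0.1006, 0.3287]
ee_rot: [-0.5, 0.499, -0.5, 0.501]
contact_force: [-0.1, 1.1, 0.9]
width: 0.0853
```

```bash
cat >> h.py <<'E'
from scipy.spatial.transform import Rotation as R
def st():
    s=manip.get_state();q=s['ee_rot'];M=R.from_quat([q[1],q[2],q[3],q[0]]).as_matrix()
    print('t',round(s['clock'],2),'p',np.round(s['position'],4),'xang',round(float(np.degrees(np.arctan2(M[1,0],M[0,0]))),2),'tilt',np.round(M[:,1],3),'F',np.round(s['contact_force'],1),'w',round(float(s['width']),4));return s
E
python3 - <<'E'
from h import *
st();cm=camera_model('wrist');im,d=get_image('wrist');save('w1',im,1.25);np.savez('/tmp/w1',im=im,d=d,T=cm['world_from_camera'])
for n in ['stand','foot','fulcrum_top','post','claw_shelf','bar_grip','bar_toe','shim_lug','shim_pad']:
        for r in spot_point(n,'wrist')[:3]:
            u,v=r['position'];dd=d[int(v),int(u)]
            print(n,round(r['score'],2),np.round([u,v],1),np.round(px2w(cm,u,v,dd),4))
E
```

```text
t 2.65 p [0.4787 0.1006 0.3287] xang -90.12 tilt [ 0.001  0.    -1.   ] F [-0.1  1.1  0.9] w 0.0853
stand 0.81 [374.7  30.9] [0.5512 0.2649 0.0537]
foot 0.67 [372.5  30.2] [0.5488 0.2661 0.0519]
fulcrum_top 0.8 [312.5  77.6] [0.4772 0.2169 0.0243]
post 0.95 [308.8 171. ] [0.4718 0.0948 0.0365]
claw_shelf 0.58 [306.5 175.1] [0.4686 0.0892 0.0376]
claw_shelf 0.47 [475.5 269.7] [ 0.737  -0.0694  0.0115]
bar_grip 0.6 [291.2 303.4] [ 0.4411 -0.1275  0.0153]
bar_toe 0.87 [389.6 187.8] [0.5922 0.0642 0.0074]
bar_toe 0.51 [473.3 124.2] [0.6937 0.1571 0.0309]
shim_lug 0.61 [393.4 186.7] [ 5.999e-01  6.420e-02 -3.000e-04]
shim_lug 0.56 [368.6 298.4] [ 0.5654 -0.112   0.0254]
shim_pad 0.56 [374.  263.2] [ 0.5752 -0.0606  0.0057]
```

View pics/w1.png

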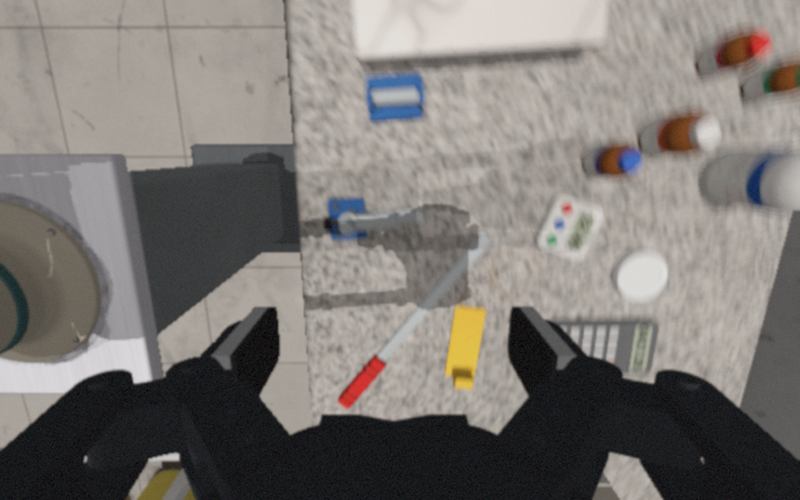

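```bash
cat >> h.py <<'E'
def cloud(cm,d,T=None):
    K=cm['mtx'];T=cm['world_from_camera'] if T is None else T
    v,u=np.mgrid[0:400,0:640].astype(float)
    P=np.stack([(u-K[0,2])/K[0,0]*d,-(v-K[1,2])/K[1,1]*d,-d],-1)@T[:3,:3].T+T[:3,3]
    P[d<=0]=np.nan;return P
def minrect(xy):
    (c,s,a)=cv2.minAreaRect((xy*1000).astype(np.float32));return np.round(np.array(c)/1000,4),np.round(s,1),round(a,1)
E
python3 - <<'E'
from h import *
for nm,f in [('wrist','/tmp/w1.npz'),('top','/tmp/top0.npz')]:
    z=np.load(f);cm=camera_model(nm);T=z['T'] if 'T' in z else cm['world_from_camera']
    P=cloud(cm,z['d'],T);im=z['im'].astype(int)
    # table height
    m=(P[...,0]>.45)&(P[...,0]<.55)&(P[...,1]>-.05)&(P[...,1]<.05)
    print(nm,'table z',np.nanmedian(P[m][:,2]),np.nanstd(P[m][:,2]))
    hs=cv2.cvtColor(z['im'],cv2.COLOR_RGB2HSV)
    near=(P[...,0]>.38)&(P[...,0]<.65)&(P[...,1]>-.2)&(P[...,1]<.26)
    red=((hs[...,0]<8)|(hs[...,0]>172))&(hs[...,1]>150)&(hs[...,2]>60)&near&(P[...,0]<.55)
    yel=(abs(hs[...,0].astype(int)-24)<6)&(hs[...,1]>150)&(hs[...,2]>90)&near
    blu=(abs(hs[...,0].astype(int)-110)<10)&(hs[...,1]>110)&near&(P[...,0]<.55)
    for n,mm in [('red',red),('yel',yel),('blue-ful',blu&(P[...,1]>.17)),('blue-post',blu&(P[...,1]<.15))]:
        q=P[mm];print(n,mm.sum(),minrect(q[:,:2]),'z',np.round(np.nanpercentile(q[:,2],[5,50,95]),3))
    yl=P[yel]; l=yl[yl[:,2]>.02]; print('lug',len(l),l.mean(0).round(4)); l=yl[yl[:,2]<.012]; print('plate',minrect(l[:,:2]))
    # slab top
    wall=(P[...,2]>.045)&(P[...,2]<.062)&(P[...,1]>.2)&(P[...,0]>.4)&(P[...,0]<.7)&(P[...,1]<.6)
    print('slab',wall.sum(),minrect(P[wall][:,:2]),np.nanpercentile(P[wall],[1,99],axis=0).round(4))
    # claw: points z>0.012 near post
    g=(P[...,0]>.42)&(P[...,0]<.56)&(P[...,1]>.05)&(P[...,1]<.14)&(P[...,2]>.012)
    q=P[g];idx=np.argsort(q[:,0])
    for i in range(0,len(q),max(1,len(q)//40)): print(np.round(q[idx[i]],3),end=';')
    print()
E
```

```text
wrist table z -0.000602820518861874 0.0027131076688134293
red 500 (array([ 0.4363, -0.1376]), array([91.3, 25.2]), 51.8) z [0.014 0.015 0.017]
yel 1347 (array([ 0.571 , -0.0895]), array([117. ,  38.5]), 84.2) z [0.004 0.006 0.034]
blue-ful 728 (array([0.4825, 0.2183]), array([58.3, 41. ]), 3.4) z [0.004 0.013 0.034]
blue-post 631 (array([0.4751, 0.0947]), array([148. ,  55.1]), 8.8) z [0.004 0.015 0.407]
lug 181 [ 0.5672 -0.1148  0.0311]
plate (array([ 0.571 , -0.0895]), array([117. ,  38.5]), 84.2)
slab 7842 (array([0.5576, 0.2743]), array([ 47.3, 240.7]), 89.9) [[0.4407 0.2536 0.0473]
 [0.6736 0.2971 0.0553]]
[0.42  0.111 0.399];[0.421 0.112 0.405];[0.425 0.095 0.376];[0.43  0.111 0.34 ];[0.434 0.111 0.385];[0.437 0.099 0.353];[0.438 0.113 0.373];[0.444 0.116 0.394];[0.449 0.116 0.391];[0.453 0.116 0.396];[0.457 0.116 0.397];[0.46  0.119 0.406];[0.464 0.121 0.413];[0.467 0.12  0.406];[0.47  0.111 0.4  ];[0.474 0.111 0.389];[0.477 0.11  0.387];[0.482 0.11  0.405];[0.485 0.111 0.404];[0.489 0.11  0.397];[0.492 0.119 0.406];[0.495 0.119 0.406];[0.499 0.119 0.405];[0.503 0.118 0.41 ];[
[... 1144 characters left out ...]
[0.434 0.082 0.038];[0.437 0.085 0.04 ];[0.44  0.096 0.037];[0.44  0.087 0.033];[0.442 0.096 0.036];[0.445 0.093 0.039];[0.445 0.097 0.022];[0.448 0.09  0.036];[0.45  0.096 0.038];[0.453 0.085 0.041];[0.453 0.087 0.035];[0.456 0.093 0.036];[0.459 0.093 0.038];[0.459 0.098 0.031];[0.461 0.087 0.037];[0.464 0.095 0.036];[0.467 0.092 0.036];[0.469 0.093 0.038];[0.472 0.085 0.039];[0.475 0.087 0.038];[0.475 0.084 0.035];[0.478 0.095 0.036];[0.48  0.084 0.036];[0.481 0.095 0.013];[0.484 0.096 0.015];[0.487 0.087 0.016];[0.49  0.09  0.017];[0.492 0.096 0.019];[0.495 0.093 0.018];[0.498 0.096 0.017];[0.501 0.093 0.016];[0.503 0.096 0.018];[0.506 0.096 0.017];[0.507 0.098 0.013];[0.512 0.095 0.016];
```

```bash
python3 - <<'E'
from h import *
def edge(P,xs):
    o=[]
    for x in xs:
        m=(abs(P[...,0]-x)<.004)&(P[...,2]>.044)&(P[...,2]<.066)&(P[...,1]>.2)&(P[...,1]<.32)
        q=P[m]
        if len(q)>5: o.append((x,np.nanpercentile(q[:,1],2)))
    return np.array(o)
for nm,f in [('wrist','/tmp/w1.npz'),('top','/tmp/top0.npz')]:
    z=np.load(f);cm=camera_model(nm);T=z['T'] if 'T' in z else cm['world_from_camera'];P=cloud(cm,z['d'],T)
    e=edge(P,np.arange(.46,.66,.01));k=np.polyfit(e[:,0],e[:,1],1);print(nm,k,'deg',np.degrees(np.arctan(k[0])),'y at .47',np.polyval(k,.47),'res',np.std(e[:,1]-np.polyval(k,e[:,0])))
    # slab left/right side
    for lo in (True,False):
        o=[]
        for y in np.arange(.27,.45,.01):
            m=(abs(P[...,1]-y)<.004)&(P[...,2]>.044)&(P[...,2]<.062)&(P[...,0]>.4)&(P[...,0]<.72);q=P[m]
            if len(q)>5:o.append((y,np.nanpercentile(q[:,0],2 if lo else 98)))
        o=np.array(o)
        if len(o)>2: k2=np.polyfit(o[:,0],o[:,1],1);print('side',lo,k2,np.polyval(k2,.27),len(o))
    # ridge
    m=(P[...,1]>.19)&(P[...,1]<.245)&(P[...,0]>.43)&(P[...,0]<.53)&(P[...,2]>.02)&(P[...,2]<.028);q=P[m];print('ridge',len(q),q.mean(0),np.percentile(q,[3,97],axis=0).round(4).tolist())
    m=(P[...,1]>.19)&(P[...,1]<.245)&(P[...,0]>.43)&(P[...,0]<.53)&(P[...,2]>.031)&(P[...,2]<.04)
    for a,b in[(.43,.478),(.478,.53)]:
        q=P[m&(P[...,0]>a)&(P[...,0]<b)];print('cheek',len(q),q.mean(0) if len(q) else '')
    m=(P[...,1]>.06)&(P[...,1]<.12)&(P[...,0]>.438)&(P[...,0]<.53)&(P[...,2]>.011)&(P[...,2]<.045);q=P[m]
    for a,b in [(.44,.455),(.455,.47),(.47,.478),(.482,.49),(.49,.5),(.5,.51),(.51,.53)]:
        r=q[(q[:,0]>a)&(q[:,0]<b)]
        if len(r):print('claw',a,len(r),np.median(r,0).round(4),np.percentile(r[:,1],[5,95]).round(4))
    # steel shaft
    hs=cv2.cvtColor(z['im'],cv2.COLOR_RGB2HSV)
E
```

```text
wrist [0.06623935 0.22188047] deg 3.789699221510757 y at .47 0.25301296634947257 res 8.807715541665206e-05
side True [-0.09932358  0.47084018] 0.44402281420505657 4
side False [-0.0650554   0.69017148] 0.6726065257936911 4
ridge 458 [0.47845746 0.22088813 0.02374715] [[0.4554, 0.2131, 0.0204], [0.5016, 0.229, 0.0264]]
cheek 94 [0.45161144 0.219455   0.03393225]
cheek 93 [0.50525121 0.22331835 0.03389058]
claw 0.44 149 [0.4471 0.0904 0.0357] [0.0807 0.0962]
claw 0.455 151 [0.4623 0.0906 0.0356] [0.0821 0.097 ]
claw 0.47 82 [0.4734 0.0919 0.0359] [0.0834 0.0974]
claw 0.482 54 [0.4862 0.0912 0.0148] [0.0837 0.0982]
claw 0.49 80 [0.4949 0.0913 0.0149] [0.0837 0.0985]
claw 0.5 77 [0.5051 0.0925 0.0149] [0.0852 0.0997]
claw 0.51 22 [0.5116 0.0925 0.0148] [0.085  0.0996]
top [0.06405879 0.22516344] deg 3.665290026905362 y at .47 0.25527107143652855 res 0.0006572803026328526
side True [-0.0983543  0.4707939] 0.4442382420773815 18
side False [-0.03503239  0.68021922] 0.6707604718647442 18
ridge 89 [0.47842352 0.22231343 0.02445943] [[0.4561, 0.2154, 0.0206], [0.5001, 0.2293, 0.0278]]
cheek 20 [0.45083847 0.22084671 0.03486832]
cheek 17 [0.5041059  0.22263272 0.03522863]
claw 0.44 35 [0.4478 0.0903 0.0367] [0.0821 0.097 ]
claw 0.455 37 [0.4613 0.0902 0.0365] [0.0838 0.0978]
claw 0.47 20 [0.4749 0.0925 0.0365] [0.0841 0.0982]
claw 0.482 18 [0.4869 0.0916 0.0158] [0.0846 0.0985]
claw 0.49 16 [0.4951 0.0926 0.0167] [0.0846 0.0987]
claw 0.5 23 [0.5063 0.0929 0.0159] [0.0871 0.1007]
claw 0.51 4 [0.5122 0.0908 0.0134] [0.0872 0.0948]
```

```bash
python3 - <<'E'
from h import *
cmw=camera_model('wrist');iw,dw=get_image('wrist');sw=silhouettes('bar_grip','wrist')
hw=silhouettes('shim_lug','wrist')
it,dt=get_image('top');stp=silhouettes('bar_grip','top');cmt=camera_model('top')
for nm,cm,d,im,S in [('wrist',cmw,dw,iw,sw),('top',cmt,dt,it,stp)]:
    for r in S[:2]:
        m=r['mask'];v,u=np.nonzero(m)
        P=np.array([px2z(cm,a,b,0.008) for a,b in zip(u+0.,v+0.)])[:,:2]
        c=P.mean(0);w=np.linalg.svd(P-c,full_matrices=False)[2][0]; w=w if w[1]>0 else -w
        s=(P-c)@w;n=(P-c)@np.array([-w[1],w[0]])
        print(nm,round(r['score'],2),len(P),'dir',np.degrees(np.arctan2(w[1],w[0])).round(2),'len',(np.percentile(s,99.7)-np.percentile(s,.3)).round(4),'toe',(c+w*s.max()).round(4),'end',(c+w*s.min()).round(4),'grip from toe',(c+w*(s.max()-.25)).round(4),'from end',(c+w*(s.min()+.045)).round(4))
        hs=cv2.cvtColor(im,cv2.COLOR_RGB2HSV);red=((hs[...,0]<8)|(hs[...,0]>172))&(hs[...,1]>120)&m
        v,u=np.nonzero(red);Q=np.array([px2z(cm,a,b,0.012) for a,b in zip(u+0.,v+0.)])[:,:2];s=(Q-Q.mean(0))@w
        print('   red mean',Q.mean(0).round(4),'len',np.ptp(s).round(4))
for r in hw[:2]:
    v,u=np.nonzero(r['mask']);P=np.array([px2z(cmw,a,b,0.006) for a,b in zip(u+0.,v+0.)])[:,:2];print('shim',r['score'],minrect(P))
E
```

```text
wrist 0.68 1965 dir 52.69 len 0.2956 toe [0.5894 0.0689] end [ 0.4088 -0.1681] grip from toe [ 0.4379 -0.1299] from end [ 0.436  -0.1323]
   red mean [ 0.4369 -0.1309] len 0.0863
wrist 0.61 1502 dir 86.58 len 0.1164 toe [ 0.5742 -0.0245] end [ 0.5672 -0.1417] grip from toe [ 0.5593 -0.2741] from end [ 0.5699 -0.0968]Traceback (most recent call last):
  File "<stdin>", line 13, in <module>
IndexError: too many indices for array: array is 1-dimensional, but 2 were indexed
```

Call:
jog_arm(
  targets=[
    [0.045, [-0.0058, -0.0297, -0.028], -0.0811],
    [0.045, [-0.0058, -0.0297, -0.028], -0.0811],
    [0.045, [-0.0058, -0.0297, -0.028], -0.0811],
    [0.045, [-0.0058, -0.0297, -0.028], -0.0811],
    [0.045, [-0.0058, -0.0297, -0.028], -0.0811],
    [0.045, [-0.0058, -0.0297, -0.028], -0.0811],
    [0.045, [-0.0058, -0.0297, -0.028], -0.0811],
    [0.045, [-0.0061, -0.0297, -0.028], -0.0813],
    [0.045, [0, 0, -0.02], 0],
    [0.045, [0, 0, 0], 0],
  ],
)

```text
clock: 4.65
position: [0.4302, -0.1353, 0.0832]
ee_rot: [0.314, -0.316, 0.634, -0.632]
contact_force: [0.2, 0.5, -0.0]
width: 0.0454
```

```bash
python3 - <<'E'
from h import *
st();im,d=get_image('wrist');save('w2',im,1.25)
cm=camera_model('wrist');P=cloud(cm,d)
hs=cv2.cvtColor(im,cv2.COLOR_RGB2HSV);red=((hs[...,0]<8)|(hs[...,0]>172))&(hs[...,1]>120)&(P[...,2]<.03)&(P[...,0]<.5)
q=P[red];print(minrect(q[:,:2]),np.nanpercentile(q[:,2],[5,50,95]))
E
```

```text
t 4.65 p [ 0.4302 -0.1353  0.0832] xang -127.12 tilt [-0.003  0.002 -1.   ] F [ 0.2  0.5 -0. ] w 0.0454
(array([ 0.4389, -0.1328]), array([83.5, 20.2]), 52.5) [0.01476626 0.01613304 0.01719841]
```

View pics/w2.png

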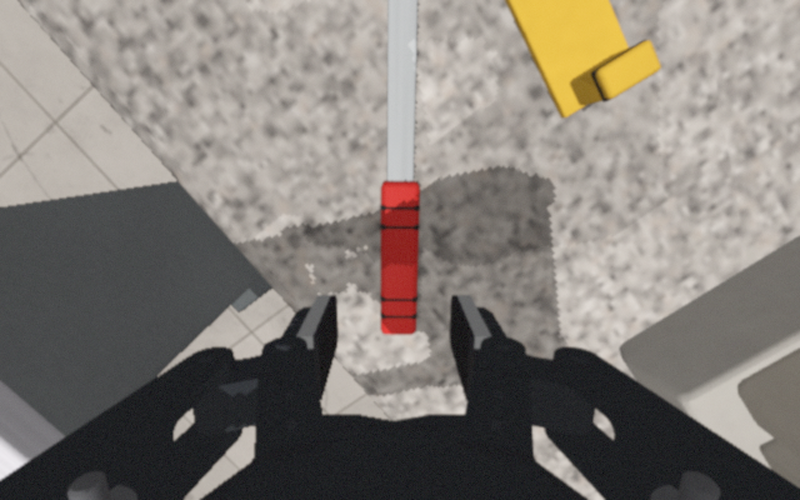

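Call:
jog_arm(
  targets=[
    [0.04, [0.004, -0.003, -0.03], 0],
    [0.04, [0, 0, -0.025], 0],
    [0.04, [0, 0, -0.007], 0],
    [0.04, [0, 0, -0.002], 0],
    [0.04, [0, 0, 0], 0],
  ],
)

```text
clock: 5.32
position: [0.436, -0.1387, 0.0212]
ee_rot: [-0.316, 0.315, -0.632, 0.634]
contact_force: [-0.9, -1.0, -1.0]
width: 0.0398
```

Call:
jog_arm(
  targets=[
    [0.04, [0, 0, -0.0015], 0],
    [0.01, [0, 0, 0], 0],
    [0.01, [0, 0, 0], 0],
    [0.01, [0, 0, 0], 0],
    [0.01, [0, 0, 0], 0],
  ],
  force=40,
)

```text
clock: 5.95
position: [0.4353, -0.1385, 0.0193]
ee_rot: [-0.315, 0.315, -0.633, 0.633]
contact_force: [-1.1, 1.4, 6.1]
width: 0.0189
```

Call:
jog_arm(
  targets=[
    [0.01, [0, 0, 0.005], 0],
    [0.01, [0, 0, 0.02], 0],
    [0.01, [0, 0, 0.04], 0],
    [0.01, [0, 0, 0.04], 0],
    [0.01, [0, 0, 0.02], 0],
    [0.01, [0, 0, 0], 0],
  ],
)

```text
clock: 6.7
position: [0.4361, -0.139, 0.1451]
ee_rot: [-0.316, 0.314, -0.632, 0.634]
contact_force: [-0.5, 0.3, -2.2]
width: 0.019
```

```bash
python3 - <<'E'
from h import *
st();cm=camera_model('wrist');im,d=get_image('wrist');save('w3',im,1)
im2,d2=get_image('scene');save('s3',im2,4,(290,170,450,310))
P=cloud(cm,d);np.savez('/tmp/w3',im=im,d=d,T=cm['world_from_camera'])
st()
E
```

```text
t 6.7 p [ 0.4361 -0.139   0.1451] xang -127.07 tilt [ 0.003 -0.002 -1.   ] F [-0.5  0.3 -2.2] w 0.019
t 6.8 p [ 0.4346 -0.1382  0.1431] xang -127.07 tilt [-0.001  0.    -1.   ] F [ 0.2 -0.1 -3.1] w 0.0188
```

View pics/w3.png

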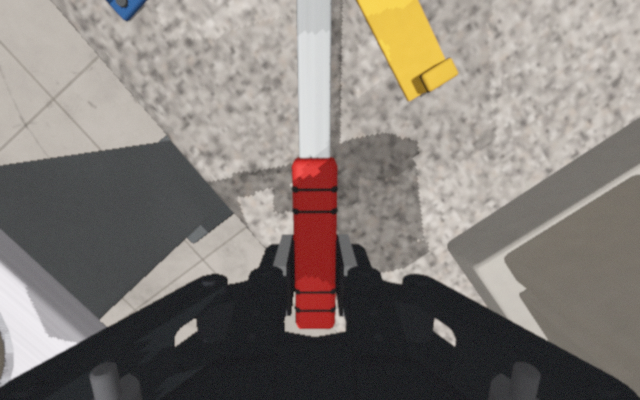

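View pics/s3.png

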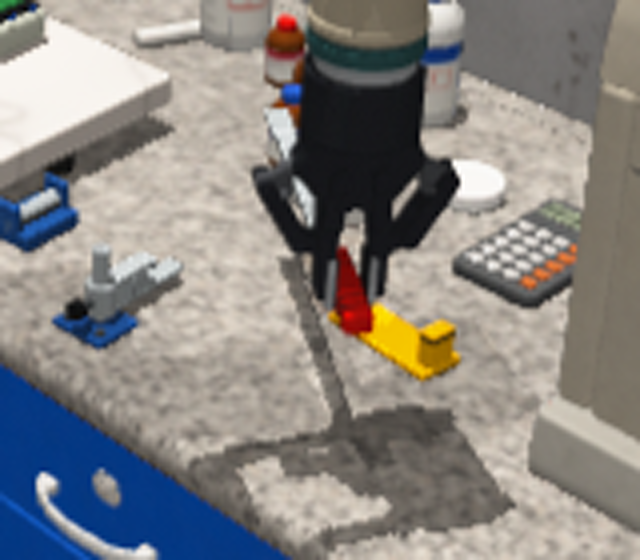

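```bash
cat >> h.py <<'E'
def barpose(P,im,p,xang,verbose=True):
    # bar in vertical plane thro TCP with direction -toolx ; returns pitch (toe up +) from top surface of red/steel
    a=np.radians(xang)+np.pi;w=np.array([np.cos(a),np.sin(a)]);n=np.array([-w[1],w[0]])
    s=(P[...,:2]-p[:2])@w;t=(P[...,:2]-p[:2])@n
    return s,t
def barfit(d,im,cm,p,xang):
    P=cloud(cm,d);s,t=barpose(P,im,p,xang);z=P[...,2]
    hs=cv2.cvtColor(im,cv2.COLOR_RGB2HSV);red=((hs[...,0]<8)|(hs[...,0]>172))&(hs[...,1]>120)&(abs(t)<.02)&(s<.1)&(s>-.1)
    print('red s range',np.nanpercentile(s[red],[1,99]).round(4),'t',np.nanmedian(t[red]).round(4))
    k1=np.polyfit(s[red],z[red],1);print('red slope',k1.round(4),'pitch',np.arctan(k1[0]).round(3))
    st_=(hs[...,1]<60)&(abs(t)<.02)&(s>.05)&(s<.26)
    zz=np.full(z.shape,np.nan);zz[st_]=z[st_]
    # robust line for steel with ransac
    from numpy.random import default_rng
    S=s[st_];Z=z[st_];TT=t[st_];ok=np.isfinite(Z);S,Z,TT=S[ok],Z[ok],TT[ok];rg=default_rng(0);best=None
    m=Z>.02 if p[2]>.1 else Z>-.01
    S,Z,TT=S[m],Z[m],TT[m]
    for _ in range(300):
        i,j=rg.integers(len(S),size=2)
        if abs(S[i]-S[j])<.03: continue
        k=(Z[i]-Z[j])/(S[i]-S[j]);b=Z[i]-k*S[i];c=abs(Z-k*S-b)<.003
        if best is None or c.sum()>best.sum():best=c
    k2=np.polyfit(S[best],Z[best],1);k3=np.polyfit(S[best],TT[best],1);print('steel',best.sum(),'slope',k2.round(4),'pitch',np.arctan(k2[0]).round(3),'s',S[best].min().round(3),S[best].max().round(3),'t line',k3.round(4))
E
python3 - <<'E'
from h import *
z=np.load('/tmp/w3.npz');cm=camera_model('wrist');cm['world_from_camera']=z['T']
barfit(z['d'],z['im'],cm,np.array([.4361,-.139,.1451]),-127.07)
E
```

```text
red s range [-0.0334  0.0477] t -0.0012
red slope [-0.0113  0.141 ] pitch -0.011
steel 5036 slope [-0.0075  0.1331] pitch -0.007 s 0.05 0.111 t line [ 0.0046 -0.001 ]
```

Call:
jog_arm(
  targets=[
    [0.018, [0, 0, 0], 0],
    [0.018, [0, 0, 0], 0],
  ],
  force=20,
)

```text
clock: 7.05
position: [0.4347, -0.1382, 0.1428]
ee_rot: [0.315, -0.316, 0.634, -0.632]
contact_force: [-0.1, 0.0, -2.5]
width: 0.019
```

```bash
cat >> h.py <<'E'
def chk(tag,sc=None):
    s=st();cm=camera_model('wrist');im,d=get_image('wrist');save(tag,im,1)
    q=s['ee_rot'];M=R.from_quat([q[1],q[2],q[3],q[0]]).as_matrix();xa=np.degrees(np.arctan2(M[1,0],M[0,0]))
    try: barfit(d,im,cm,s['position'],xa)
    except Exception as e: print(e)
    if sc: im2,_=get_image('scene');save(tag+'s',im2,4,sc)
E
python3 -c "
from h import *
chk('w4')"
```

```text
t 7.05 p [ 0.4347 -0.1382  0.1428] xang -127.07 tilt [-0.002  0.001 -1.   ] F [-0.1  0.  -2.5] w 0.019
red s range [-0.0335  0.0476] t -0.0012
red slope [-0.0121  0.1387] pitch -0.012
steel 5034 slope [-0.0075  0.1307] pitch -0.007 s 0.05 0.111 t line [ 0.0041 -0.0009]
```

Call:
jog_arm(
  targets=[
    [0.018, [0, 0, -0.03], 0],
    [0.018, [0, 0, -0.03], 0],
    [0.018, [0, 0, -0.01], 0],
    [0.0193, [0, 0, 0], 0],
    [0.0193, [0, 0, 0], 0],
  ],
  force=20,
)

```text
clock: 7.72
position: [0.4362, -0.1389, 0.0747]
ee_rot: [-0.316, 0.315, -0.632, 0.634]
contact_force: [0.2, -0.2, -1.9]
width: 0.0194
```

```bash
python3 -c "
from h import *
chk('w5')"
```

```text
t 7.72 p [ 0.4362 -0.1389  0.0747] xang -127.07 tilt [ 0.002 -0.001 -1.   ] F [ 0.2 -0.2 -1.9] w 0.0194
red s range [-0.0337  0.0476] t -0.0012
red slope [-0.0136  0.0706] pitch -0.014
steel 5006 slope [-0.0102  0.0627] pitch -0.01 s 0.05 0.111 t line [ 0.0043 -0.0011]
```

Call:
jog_arm(
  targets=[
    [0.0196, [0, 0, 0], 0],
    [0.0196, [0, 0, 0], 0],
  ],
)

```text
clock: 8.02
position: [0.4356, -0.1386, 0.0744]
ee_rot: [-0.315, 0.315, -0.633, 0.633]
contact_force: [1.1, -0.1, -2.0]
width: 0.0192
```

```bash
python3 -c "
from h import *
chk('w6')"
```

```text
t 8.03 p [ 0.4356 -0.1386  0.0744] xang -127.08 tilt [ 0.001 -0.001 -1.   ] F [ 1.1 -0.1 -2. ] w 0.0192
red s range [-0.0319  0.0457] t -0.0012
red slope [-0.229   0.0703] pitch -0.225
steel 5263 slope [-0.0009 -0.0007] pitch -0.001 s 0.05 0.132 t line [0.0028 0.0007]
```

Call:
jog_arm(
  targets=[
    [0.017, [0, 0, 0], 0],
    [0.017, [0, 0, 0.02], 0],
    [0.017, [0, 0, 0.03], 0],
    [0.017, [0, 0, 0.01], 0],
    [0.017, [0, 0, 0], 0],
    [0.0193, [0, 0, 0], 0],
    [0.0196, [0, 0, 0], 0],
    [0.0196, [0, 0, 0], 0],
  ],
)

```text
clock: 9.07
position: [0.435, -0.1384, 0.1332]
ee_rot: [0.315, -0.315, 0.633, -0.633]
contact_force: [0.1, -0.8, -2.1]
width: 0.0192
```

```bash
python3 -c "
from h import *
chk('w7',(290,170,450,310))"
```

```text
t 9.07 p [ 0.435  -0.1384  0.1332] xang -127.07 tilt [-0.001  0.001 -1.   ] F [ 0.1 -0.8 -2.1] w 0.0192
red s range [-0.0273  0.0415] t -0.0012
red slope [-0.5023  0.1286] pitch -0.465
steel 3656 slope [-0.5101  0.1193] pitch -0.472 s 0.05 0.134 t line [ 0.0007 -0.0009]
```

View pics/w7s.png

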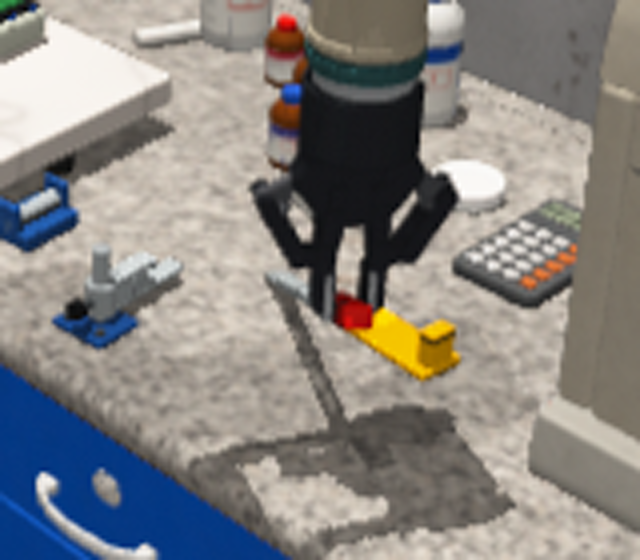

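Call:
jog_arm(
  targets=[
    [0.015, [0, 0, 0], 0],
    [0.015, [0, 0, 0.04], 0],
    [0.015, [0, 0, 0.05], 0],
    [0.015, [0.0137, 0.032, 0], 0.16],
    [0.015, [0.0137, 0.032, 0], 0.16],
    [0.015, [0.0137, 0.032, 0], 0.16],
    [0.015, [0.0137, 0.032, 0], 0.16],
    [0.015, [0.0137, 0.032, 0], 0.157],
    [0.015, [0, 0, 0], 0],
  ],
  force=30,
)

```text
clock: 10.3
position: [0.5045, 0.0234, 0.2236]
ee_rot: [0.537, -0.536, 0.46, -0.46]
contact_force: [-1.3, 0.2, -1.6]
width: 0.0189
```

```bash
python3 -c "
from h import *
chk('w8',(250,150,410,290))"
```

```text
t 10.3 p [0.5045 0.0234 0.2236] xang -81.23 tilt [ 0.001  0.001 -1.   ] F [-1.3  0.2 -1.6] w 0.0189
red s range [-0.0279  0.0403] t -0.0008
red slope [-0.5201  0.2186] pitch -0.48
steel 3564 slope [-0.5246  0.2091] pitch -0.483 s 0.05 0.134 t line [ 0.001  -0.0006]
```

View pics/w8.png

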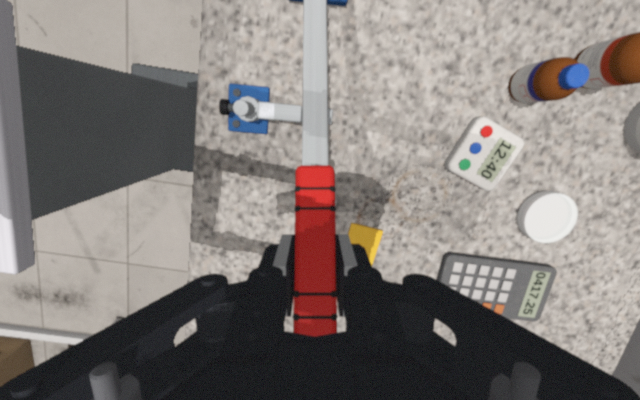

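View pics/w8s.png

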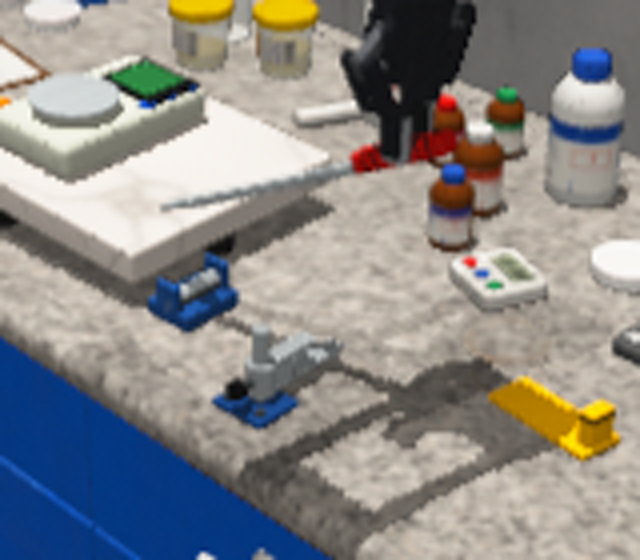

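```bash
python3 - <<'E'
from h import *
for cam in ['top','scene']:
    im,d=get_image(cam);cm=camera_model(cam);print(cam,'pred px',w2px(cm,np.array([.470,.2473,.088])))
    for r in spot_point('bar_toe',cam)[:2]:
        u,v=r['position'];print(r['score'],u,v,px2z(cm,u,v,.088).round(4),px2w(cm,u,v,d[int(v),int(u)]).round(4))
    if cam=='top': save('t8',im,4,(250,190,420,290))
E
```

```text
top pred px [303.47095722 239.00048601]
0.58 305.6 243.2 [0.4592 0.2417 0.088 ] [ 0.4618  0.2451 -0.0037]
scene pred px [290.57887608 200.99133994]
0.75 288.7 198.5 [0.4763 0.264  0.088 ] [0.5141 0.3098 0.0559]
```

View pics/t8.png

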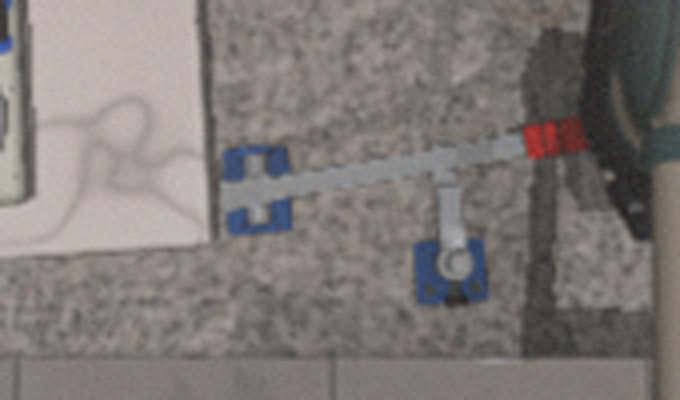

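Call:
jog_arm(
  targets=[
    [0.015, [-0.0015, 0, -0.03], 0],
    [0.015, [0, 0, -0.025], 0],
    [0.015, [0, 0, -0.008], 0],
    [0.015, [0, 0, -0.002], 0],
    [0.015, [0, 0, -0.002], 0],
  ],
)

```text
clock: 11.22
position: [0.5031, 0.0213, 0.1577]
ee_rot: [0.536, -0.536, 0.461, -0.462]
contact_force: [0.1, 0.6, -2.6]
width: 0.0191
```

```bash
python3 -c "
from h import *
chk('w9',(250,150,410,290))
im,d=get_image('top');save('t9',im,4,(250,190,420,290))"
```

```text
t 11.22 p [0.5031 0.0213 0.1577] xang -81.43 tilt [ 0.002 -0.    -1.   ] F [ 0.1  0.6 -2.6] w 0.0191
red s range [-0.0278  0.0403] t -0.0008
red slope [-0.5227  0.1527] pitch -0.482
steel 3560 slope [-0.528   0.1432] pitch -0.486 s 0.05 0.134 t line [ 0.0008 -0.0007]
```

View pics/w9s.png

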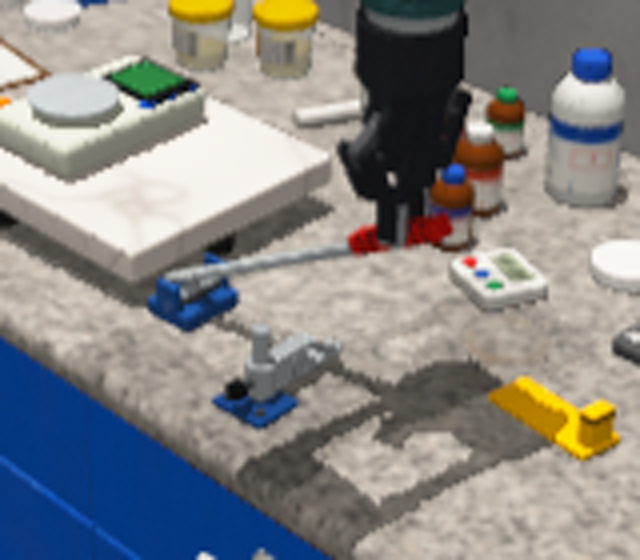

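View pics/t9.png

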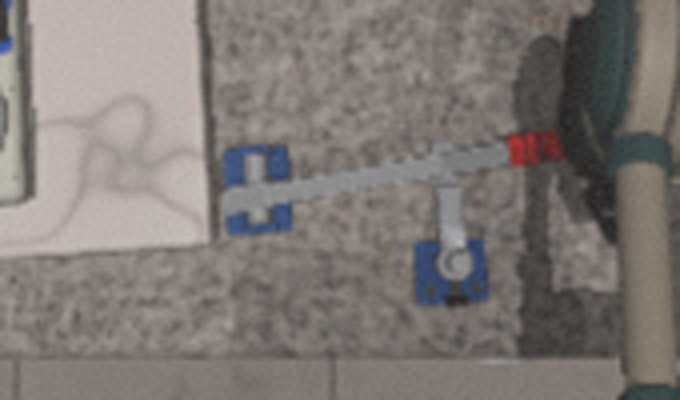

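Call:
jog_arm(
  targets=[
    [0.015, [0, 0, -0.0015], 0],
    [0.015, [0, 0, -0.001], 0],
    [0.015, [0, 0, -0.001], 0],
  ],
)

```text
clock: 11.75
position: [0.5023, 0.0215, 0.1533]
ee_rot: [0.536, -0.536, 0.461, -0.461]
contact_force: [0.2, -0.0, -1.5]
width: 0.0194
```

```bash
python3 - <<'E'
from h import *
st();cm=camera_model('top');print(px2z(cm,305.5,240.3,.022))
E
```

```text
t 11.75 p [0.5023 0.0215 0.1533] xang -81.4 tilt [ 0.  0. -1.] F [ 0.2 -0.  -1.5] w 0.0194
[0.46906445 0.24445029 0.022     ]
```

Call:
jog_arm(
  targets=[
    [0.015, [-0.0008, 0.0054, -0.0028], 0],
    [0.015, [-0.0008, 0.0054, -0.0028], 0],
    [0.015, [-0.0008, 0.0054, -0.0028], 0],
    [0.015, [0, 0, 0], 0],
  ],
)

```text
clock: 12.25
position: [0.4995, 0.0386, 0.1446]
ee_rot: [0.536, -0.536, 0.461, -0.461]
contact_force: [-0.4, 0.7, -1.6]
width: 0.0191
```

```bash
python3 -c "
from h import *
chk('w10',(250,150,410,290))
im,d=get_image('top');save('t10',im,4,(250,190,420,290))"
```

```text
t 12.25 p [0.4995 0.0386 0.1446] xang -81.37 tilt [-0.001  0.001 -1.   ] F [-0.4  0.7 -1.6] w 0.0191
red s range [-0.028   0.0406] t -0.0008
red slope [-0.5083  0.1396] pitch -0.47
steel 3603 slope [-0.5144  0.1302] pitch -0.475 s 0.05 0.134 t line [ 0.001  -0.0006]
```

View pics/t10.png

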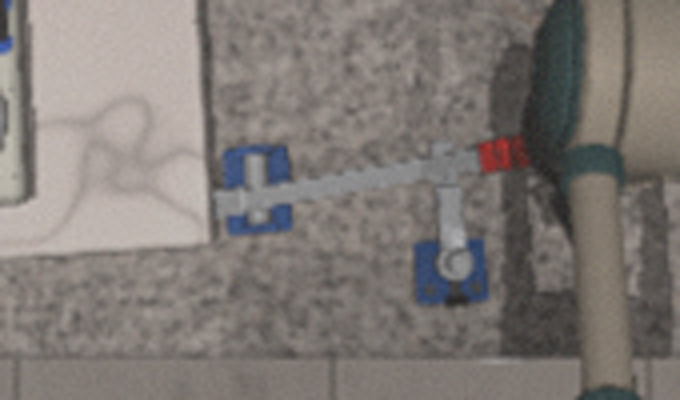

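View pics/w10s.png

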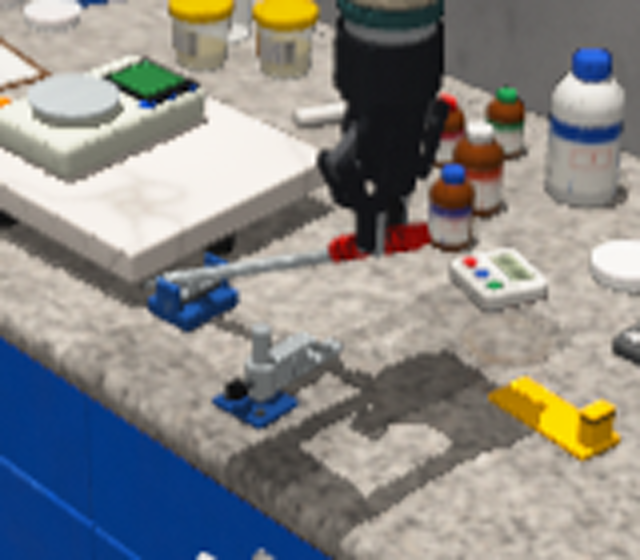

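```bash
python3 - <<'E'
from h import *
cm=camera_model('top');print(px2z(cm,250+215/4,190+203/4,.012));print(px2z(cm,250+212/4,190+203/4,.054),px2z(cm,250+212/4,190+203/4,.024))
E
```

```text
[0.46817853 0.24969284 0.012     ]
[0.46668687 0.24996461 0.054     ] [0.46775151 0.25126466 0.024     ]
```

Call:
jog_arm(
  targets=[
    [0.015, [-0.0008, 0.0054, -0.0026], 0],
    [0.015, [-0.0008, 0.0054, -0.0026], 0],
    [0.015, [0, 0, 0], 0],
  ],
)

```text
clock: 12.78
position: [0.498, 0.0491, 0.1394]
ee_rot: [0.536, -0.536, 0.461, -0.461]
contact_force: [0.6, 0.3, -2.5]
width: 0.019
```

```bash
python3 -c "
from h import *
chk('w11')
im,d=get_image('top');save('t11',im,4,(250,190,420,290))"
```

```text
t 12.78 p [0.498  0.0491 0.1394] xang -81.39 tilt [-0.  0. -1.] F [ 0.6  0.3 -2.5] w 0.019
red s range [-0.028   0.0404] t -0.0008
red slope [-0.5015  0.1342] pitch -0.465
steel 3596 slope [-0.5161  0.125 ] pitch -0.476 s 0.05 0.133 t line [ 0.0007 -0.0006]
```

View pics/t11.png

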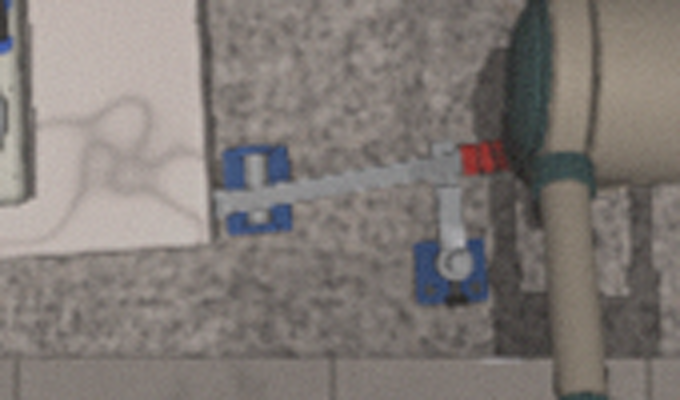

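Call:
jog_arm(
  targets=[
    [0.015, [0.0006, -0.0042, -0.0078], 0],
    [0.015, [0.0006, -0.0042, -0.0078], 0],
    [0.015, [0.0006, -0.0042, -0.0078], 0],
    [0.015, [0.0006, -0.0042, -0.0078], 0],
    [0.015, [0.0004, -0.0022, -0.0074], 0],
    [0.015, [0.0003, -0.0022, -0.0074], 0],
    [0.015, [0, 0, 0], 0],
  ],
  force=50,
)

```text
clock: 13.75
position: [0.5021, 0.0263, 0.0937]
ee_rot: [-0.536, 0.536, -0.46, 0.462]
contact_force: [0.0, -1.2, 4.8]
width: 0.0186
```

```bash
python3 -c "
from h import *
chk('w12',(250,150,410,290))
im,d=get_image('top');save('t12',im,4,(250,190,420,290))"
```

```text
t 13.75 p [0.5021 0.0263 0.0937] xang -81.39 tilt [ 0.001 -0.002 -1.   ] F [ 0.  -1.2  4.8] w 0.0186
red s range [-0.0306  0.0479] t -0.0009
red slope [-0.2441  0.0892] pitch -0.239
steel 4299 slope [-0.2432  0.081 ] pitch -0.239 s 0.05 0.12 t line [ 0.0002 -0.0004]
```

View pics/w12s.png

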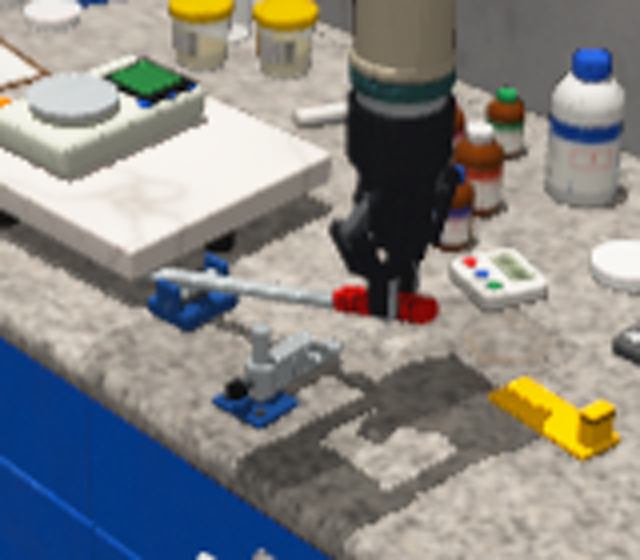

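View pics/w12.png

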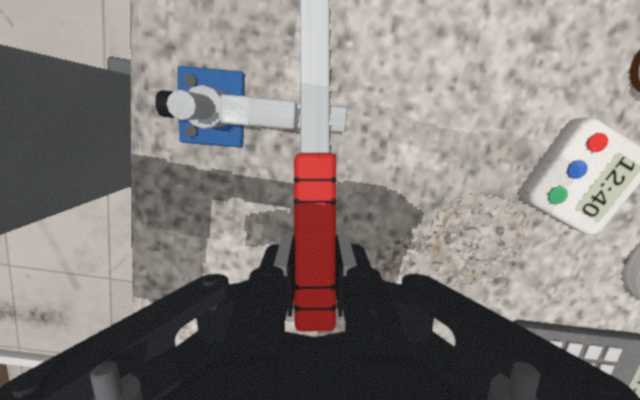

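Call:
jog_arm(
  targets=[
    [0.015, [0.0001, -0.001, -0.006], 0],
    [0.015, [0.0001, -0.001, -0.006], 0],
    [0.015, [0.0001, -0.001, -0.006], 0],
    [0.015, [0.0001, -0.0005, -0.006], 0],
    [0.015, [0, 0, 0], 0],
  ],
)

```text
clock: 14.52
position: [0.5036, 0.0211, 0.0705]
ee_rot: [-0.536, 0.537, -0.458, 0.463]
contact_force: [1.9, -9.5, 6.8]
width: 0.0184
```

```bash
python3 -c "
from h import *
chk('w13',(250,150,410,290))"
```

```text
t 14.53 p [0.5036 0.0211 0.0705] xang -81.26 tilt [ 0.004 -0.005 -1.   ] F [ 1.9 -9.5  6.8] w 0.0184
red s range [-0.031   0.0493] t -0.0008
red slope [-0.1283  0.0664] pitch -0.128
steel 4596 slope [-0.1254  0.0583] pitch -0.125 s 0.05 0.114 t line [ 0.0042 -0.0008]
```

View pics/w13s.png

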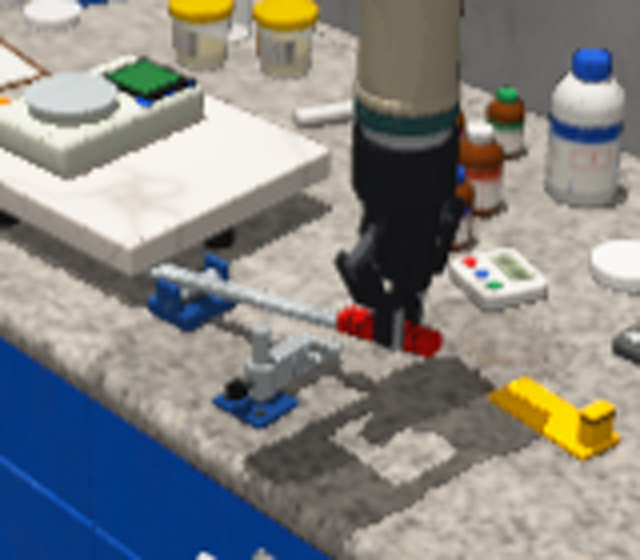

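Call:
jog_arm(
  targets=[
    [0.015, [0, 0, -0.005], 0],
    [0.015, [0, 0, -0.005], 0],
    [0.015, [0, 0, -0.005], 0],
    [0.015, [0, 0, -0.005], 0],
    [0.015, [0, 0, 0], 0],
  ],
)

```text
clock: 15.25
position: [0.5043, 0.02, 0.0507]
ee_rot: [-0.536, 0.538, -0.457, 0.463]
contact_force: [2.2, -13.0, 6.8]
width: 0.0188
```

```bash
python3 -c "
from h import *
chk('w14',(250,150,410,290))"
```

```text
t 15.25 p [0.5043 0.02   0.0507] xang -81.18 tilt [ 0.005 -0.007 -1.   ] F [  2.2 -13.    6.8] w 0.0188
red s range [-0.0318  0.0495] t -0.0008
red slope [-0.0325  0.0469] pitch -0.032
steel 5689 slope [-0.0279  0.0386] pitch -0.028 s 0.05 0.111 t line [-0.0527  0.006 ]
```

View pics/w14s.png

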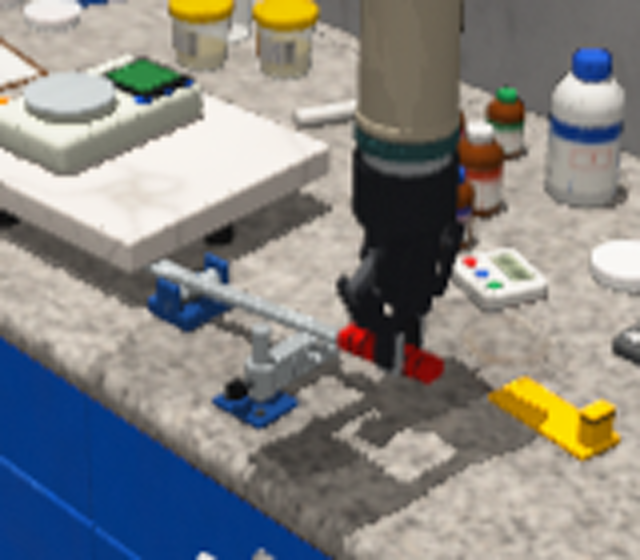

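Call:
jog_arm(
  targets=[
    [0.015, [0.0001, -0.0008, -0.005], 0],
    [0.015, [0.0001, -0.0008, -0.004], 0],
    [0.015, [0, 0, 0], 0],
  ],
)

```text
clock: 15.72
position: [0.5044, 0.0198, 0.042]
ee_rot: [-0.537, 0.537, -0.458, 0.463]
contact_force: [0.3, -8.8, 8.7]
width: 0.0181
```

Call:
jog_arm(
  targets=[
    [0.015, [0, 0, -0.001], 0],
    [0.015, [0, 0, -0.001], 0],
  ],
)

```text
clock: 15.98
position: [0.5044, 0.0198, 0.0403]
ee_rot: [-0.537, 0.537, -0.458, 0.463]
contact_force: [0.7, -8.6, 10.0]
width: 0.0185
```

Call:
jog_arm(
  targets=[
    [0.015, [0, 0, -0.001], 0],
    [0.015, [0, 0, -0.001], 0],
  ],
)

```text
clock: 16.23
position: [0.5045, 0.0197, 0.0384]
ee_rot: [0.537, -0.537, 0.458, -0.463]
contact_force: [1.9, -9.3, 10.4]
width: 0.0183
```

Call:
jog_arm(
  targets=[
    [0.015, [0, 0, -0.001], 0],
    [0.015, [0, 0, -0.001], 0],
  ],
)

```text
clock: 16.48
position: [0.5046, 0.0196, 0.0364]
ee_rot: [-0.537, 0.537, -0.458, 0.463]
contact_force: [0.8, -9.3, 8.9]
width: 0.0184
```

```bash
python3 -c "
from h import *
chk('w15',(250,150,410,290))
im,d=get_image('top');save('t15',im,4,(250,190,420,290))"
```

```text
t 16.48 p [0.5046 0.0196 0.0364] xang -81.22 tilt [ 0.006 -0.005 -1.   ] F [ 0.8 -9.3  8.9] w 0.0184
red s range [-0.0319  0.0501] t -0.0008
red slope [0.0332 0.0328] pitch 0.033
steel 5221 slope [0.0364 0.0251] pitch 0.036 s 0.05 0.108 t line [ 0.0017 -0.0004]
```

View pics/w15.png

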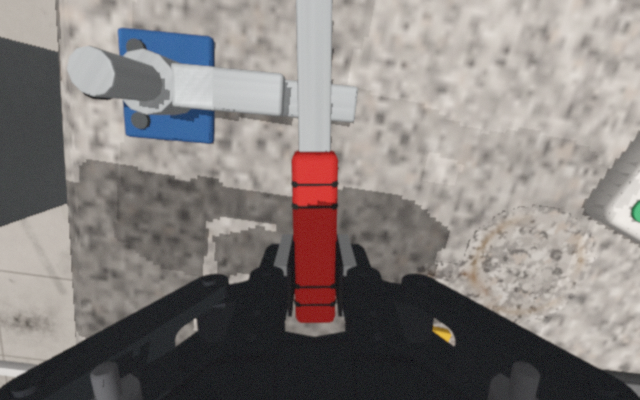

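View pics/t15.png

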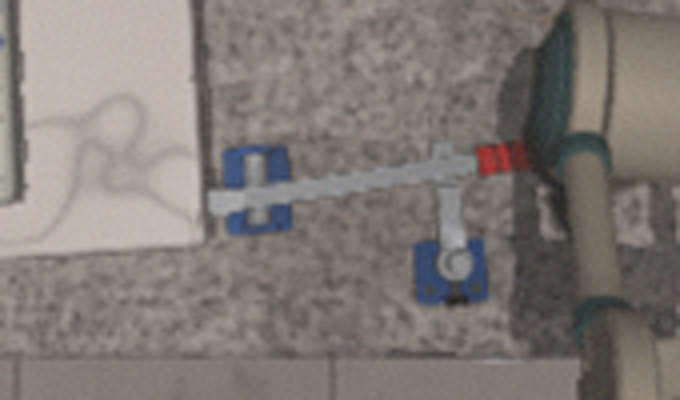

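Call:
jog_arm(
  targets=[
    [0.015, [0, 0, -0.001], 0],
    [0.015, [0, 0, -0.001], 0],
    [0.015, [0, 0, -0.0005], 0],
  ],
)

```text
clock: 17.0
position: [0.5046, 0.0196, 0.0338]
ee_rot: [-0.537, 0.537, -0.458, 0.463]
contact_force: [0.7, -10.1, 10.4]
width: 0.0184
```

Call:
jog_arm(
  targets=[
    [0.015, [0, 0, -0.0005], 0],
    [0.015, [0, 0, -0.0005], 0],
  ],
)

```text
clock: 17.25
position: [0.5047, 0.0196, 0.0329]
ee_rot: [0.537, -0.537, 0.458, -0.463]
contact_force: [1.1, -10.4, 9.9]
width: 0.0186
```

Call:
jog_arm(
  targets=[
    [0.015, [0, 0, -0.0005], 0],
    [0.015, [0, 0, -0.0005], 0],
  ],
)

```text
clock: 17.5
position: [0.5047, 0.0196, 0.0319]
ee_rot: [0.537, -0.537, 0.458, -0.463]
contact_force: [1.8, -9.0, 10.8]
width: 0.0186
```

Call:
jog_arm(
  targets=[
    [0.015, [0, 0, -0.0005], 0],
    [0.015, [0, 0, -0.0005], 0],
  ],
)

```text
clock: 17.75
position: [0.5047, 0.0196, 0.0309]
ee_rot: [0.537, -0.537, 0.458, -0.463]
contact_force: [1.4, -9.6, 9.7]
width: 0.0184
```

Call:
jog_arm(
  targets=[
    [0.015, [0, 0, -0.0005], 0],
    [0.015, [0, 0, -0.0005], 0],
  ],
)

```text
clock: 18.0
position: [0.5047, 0.0196, 0.0299]
ee_rot: [0.537, -0.537, 0.458, -0.463]
contact_force: [0.3, -10.0, 11.1]
width: 0.0187
```

```bash
python3 - <<'E'
from h import *
chk('w16')
E
```

```text
t 18.0 p [0.5047 0.0196 0.0299] xang -81.23 tilt [ 0.006 -0.005 -1.   ] F [  0.3 -10.   11.1] w 0.0187
red s range [-0.0315  0.05  ] t -0.0008
red slope [0.0636 0.0265] pitch 0.064
steel 5336 slope [-0.0005 -0.0008] pitch -0.001 s 0.05 0.116 t line [-0.0159  0.0013]
```

```bash
python3 - <<'E'
from h import *
st();cm=camera_model('wrist');im,d=get_image('wrist');P=cloud(cm,d);np.savez('/tmp/w16',im=im,d=d,T=cm['world_from_camera']);save('w16b',im,4,(230,50,400,170))
for (u,v) in [(345,95),(347,105),(342,110),(292,95),(260,85),(240,90),(380,130),(420,120),(316,60),(316,100),(316,140)]:
    q=P[v-3:v+4,u-3:u+4].reshape(-1,3);print((u,v),np.nanmedian(q,0).round(4))
E
```

```text
t 18.05 p [0.5047 0.0196 0.0298] xang -81.23 tilt [ 0.006 -0.005 -1.   ] F [  0.5 -10.3  10.7] w 0.0181
(345, 95) [0.5071 0.0949 0.0151]
(347, 105) [0.5088 0.0909 0.0151]
(342, 110) [0.507  0.0885 0.0148]
(292, 95) [0.4844 0.0913 0.0149]
(260, 85) [0.474  0.0918 0.0358]
(240, 90) [0.467  0.0889 0.036 ]
(380, 130) [ 0.5286  0.0825 -0.0009]
(420, 120) [ 0.5472  0.0902 -0.001 ]
(316, 60) [0.4927 0.1052 0.0245]
(316, 100) [0.495  0.0903 0.0234]
(316, 140) [0.4975 0.0745 0.0225]
```

View pics/w16b.png

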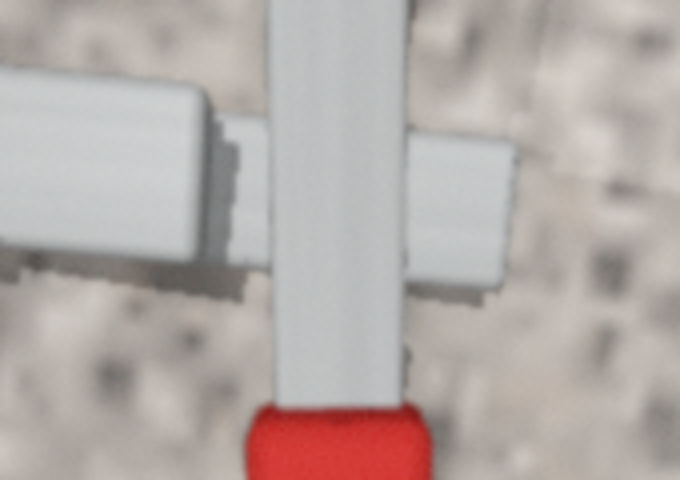

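Call:
jog_arm(
  targets=[
    [0.015, [-0.0056, -0.0006, 0], -0.0278],
    [0.015, [-0.0056, -0.0006, 0], -0.0278],
    [0.015, [0, 0, 0], 0],
  ],
)

```text
clock: 18.48
position: [0.4935, 0.0181, 0.0297]
ee_rot: [0.524, -0.524, 0.472, -0.478]
contact_force: [1.6, -10.7, 8.1]
width: 0.0187
```

```bash
cat >> h.py <<'E'
def claw(tag):
    st();cm=camera_model('wrist');im,d=get_image('wrist');P=cloud(cm,d);save(tag,im,4,(200,50,400,170))
    # bar top: points with z .018-.032 near y .0905 
    for y0 in (.08,.0905,.1,.12):
        m=(abs(P[...,1]-y0)<.003)&(P[...,2]>.019)&(P[...,2]<.0325)&(P[...,0]>.44)&(P[...,0]<.52);q=P[m]
        if len(q)>3: print(y0,len(q),'x',np.percentile(q[:,0],[5,50,95]).round(4),'ztop',np.median(q[:,2]).round(4))
    m=(abs(P[...,1]-.0905)<.006)&(P[...,2]>.010)&(P[...,2]<.018)&(P[...,0]>.455)&(P[...,0]<.512);q=P[m]
    if len(q):print('shelf',np.median(q[:,2]).round(4),len(q))
    m=(abs(P[...,1]-.0905)<.004)&(P[...,2]>.033)&(P[...,2]<.039)&(P[...,0]>.44)&(P[...,0]<.512);q=P[m]
    if len(q):print('lip',np.percentile(q[:,0],[98]).round(4),np.median(q[:,2]).round(4))
E
python3 -c "
from h import *
claw('w17')"
```

```text
t 18.48 p [0.4935 0.0181 0.0297] xang -84.38 tilt [ 0.006 -0.006 -1.   ] F [  1.6 -10.7   8.1] w 0.0187
0.08 485 x [0.4813 0.4874 0.4937] ztop 0.0228
0.0905 468 x [0.4816 0.4871 0.4927] ztop 0.0236
0.1 548 x [0.4793 0.4857 0.4918] ztop 0.0242
0.12 681 x [0.4769 0.4831 0.4894] ztop 0.0256
shelf 0.015 1205
lip [0.4806] 0.036
```

View pics/w17.png

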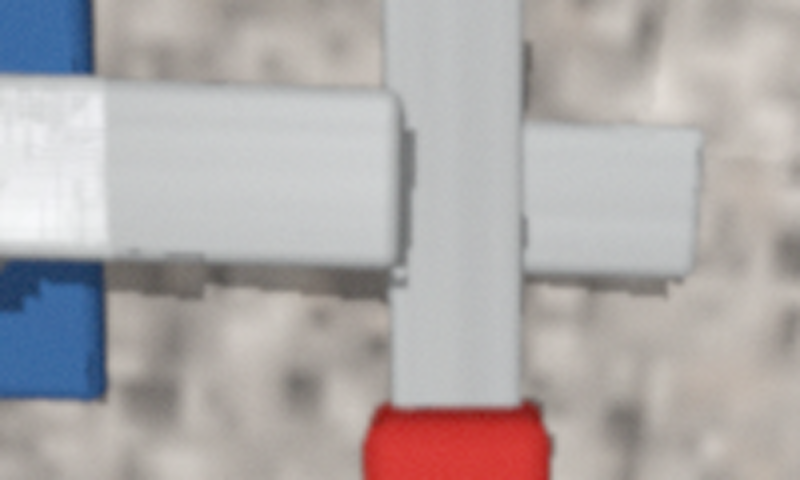

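Call:
jog_arm(
  targets=[
    [0.015, [-0.0054, -0.0002, 0], -0.027],
    [0.015, [-0.0054, 0, 0], -0.027],
    [0.015, [0, 0, 0], 0],
  ],
)

```text
clock: 18.9
position: [0.4821, 0.0174, 0.0296]
ee_rot: [-0.511, 0.512, -0.486, 0.491]
contact_force: [0.9, -13.0, 9.3]
width: 0.0188
```

```bash
python3 -c "
from h import *
claw('w18')"
```

```text
t 18.9 p [0.4821 0.0174 0.0296] xang -87.4 tilt [ 0.005 -0.007 -1.   ] F [  0.9 -13.    9.3] w 0.0188
0.08 426 x [0.4731 0.4801 0.4856] ztop 0.0227
0.0905 150 x [0.4817 0.4837 0.4854] ztop 0.0234
0.1 438 x [0.4718 0.4791 0.4844] ztop 0.0242
0.12 679 x [0.4707 0.4768 0.4831] ztop 0.0256
shelf 0.015 1731
lip [0.4805] 0.036
```

View pics/w18.png

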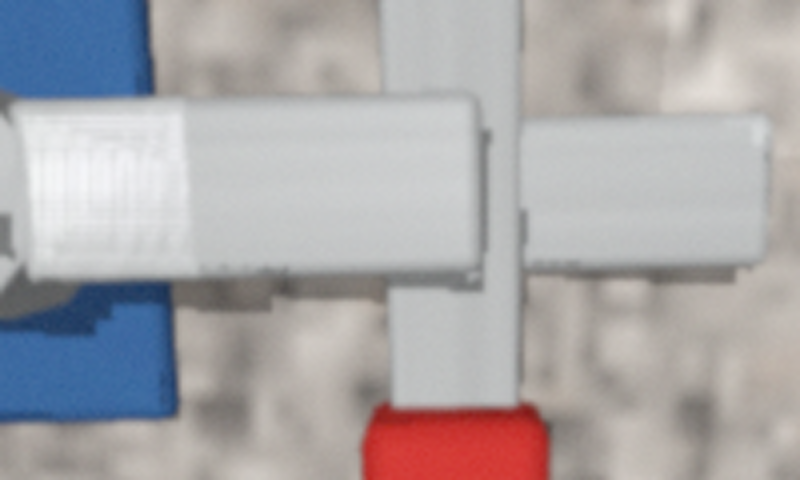

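Call:
jog_arm(
  targets=[
    [0.015, [-0.0054, 0, 0], -0.027],
    [0.015, [-0.0054, 0, 0], -0.027],
    [0.015, [-0.0054, 0.0002, 0], -0.027],
    [0.015, [0, 0, 0], 0],
  ],
)

```text
clock: 19.45
position: [0.4654, 0.0175, 0.0295]
ee_rot: [-0.491, 0.492, -0.506, 0.511]
contact_force: [-1.7, -14.8, 10.1]
width: 0.0184
```

```bash
python3 -c "
from h import *
claw('w19')"
```

```text
t 19.45 p [0.4654 0.0175 0.0295] xang -91.94 tilt [ 0.004 -0.007 -1.   ] F [ -1.7 -14.8  10.1] w 0.0184
0.08 330 x [0.4609 0.4675 0.4735] ztop 0.0226
0.1 429 x [0.4612 0.4672 0.4738] ztop 0.0242
0.12 685 x [0.4617 0.4679 0.4742] ztop 0.0256
shelf 0.015 1901
lip [0.4804] 0.036
```

View pics/w19.png

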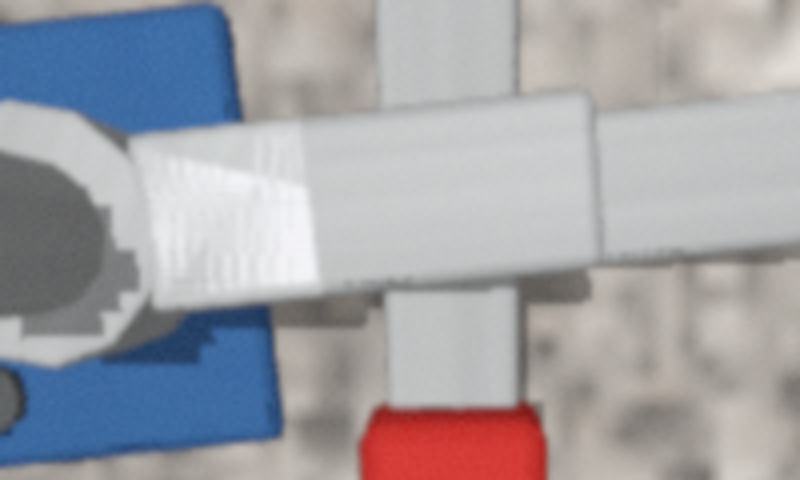

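Call:
jog_arm(
  targets=[
    [0.015, [-0.003, -0.0005, 0], -0.015],
    [0.015, [0, -0.0005, 0.001], 0],
    [0.015, [0, 0, 0.001], 0],
    [0.015, [0, 0, 0.001], 0],
    [0.015, [0, 0, 0], 0],
  ],
)

```text
clock: 20.12
position: [0.4617, 0.0174, 0.0319]
ee_rot: [-0.487, 0.488, -0.51, 0.514]
contact_force: [-0.6, -11.3, 5.8]
width: 0.0185
```

```bash
python3 -c "
from h import *
claw('w20')"
```

```text
t 20.12 p [0.4617 0.0174 0.0319] xang -92.86 tilt [ 0.002 -0.006 -1.   ] F [ -0.6 -11.3   5.8] w 0.0185
0.08 317 x [0.4582 0.4649 0.4707] ztop 0.0244
0.1 454 x [0.459  0.4648 0.4714] ztop 0.0257
0.12 673 x [0.4597 0.4659 0.4722] ztop 0.0267
shelf 0.015 1821
lip [0.4804] 0.036
```

Call:
jog_arm(
  targets=[
    [0.015, [0, -0.0003, 0.001], 0],
    [0.015, [0, 0, 0.001], 0],
    [0.015, [0, 0, 0.001], 0],
    [0.015, [0, 0, 0], 0],
  ],
)

```text
clock: 20.68
position: [0.461, 0.0173, 0.0346]
ee_rot: [-0.486, 0.488, -0.511, 0.514]
contact_force: [-0.4, -9.9, 4.6]
width: 0.0183
```

Call:
jog_arm(
  targets=[
    [0.015, [0, 0, 0.0005], 0],
    [0.015, [0, 0, 0.0005], 0],
    [0.015, [0, 0, 0], 0],
  ],
)

```text
clock: 21.05
position: [0.4609, 0.0173, 0.0354]
ee_rot: [-0.486, 0.488, -0.511, 0.514]
contact_force: [-1.1, -8.0, 2.7]
width: 0.0184
```

```bash
python3 -c "
from h import *
claw('w21')"
```

```text
t 21.05 p [0.4609 0.0173 0.0354] xang -92.89 tilt [ 0.    -0.005 -1.   ] F [-1.1 -8.   2.7] w 0.0184
0.08 315 x [0.4578 0.4646 0.4705] ztop 0.0268
0.1 478 x [0.4584 0.4645 0.471 ] ztop 0.0276
0.12 635 x [0.4594 0.4657 0.4719] ztop 0.0285
shelf 0.015 1734
lip [0.4805] 0.036
```

Call:
jog_arm(
  targets=[
    [0.015, [0, 0, 0.0006], 0],
    [0.015, [0, 0, 0.0006], 0],
    [0.015, [0, 0, 0], 0],
  ],
)

```text
clock: 21.48
position: [0.4608, 0.0173, 0.0365]
ee_rot: [-0.486, 0.488, -0.511, 0.514]
contact_force: [-0.8, -9.9, 2.0]
width: 0.0186
```

Call:
jog_arm(
  targets=[
    [0.015, [0, -0.0003, 0.0006], 0],
    [0.015, [0, -0.0003, 0.0006], 0],
    [0.015, [0, 0, 0], 0],
  ],
)

```text
clock: 21.85
position: [0.4604, 0.0173, 0.0376]
ee_rot: [-0.486, 0.488, -0.511, 0.513]
contact_force: [-1.6, -6.3, 2.7]
width: 0.0185
```

```bash
python3 -c "
from h import *
claw('w22')"
```

```text
t 21.85 p [0.4604 0.0173 0.0376] xang -92.89 tilt [-0.001 -0.004 -1.   ] F [-1.6 -6.3  2.7] w 0.0185
0.08 310 x [0.4573 0.4641 0.4701] ztop 0.0283
0.1 475 x [0.4583 0.4643 0.4708] ztop 0.029
0.12 618 x [0.459  0.4653 0.4715] ztop 0.0296
shelf 0.015 1682
lip [0.4804] 0.036
```

Call:
jog_arm(
  targets=[
    [0.015, [0, -0.0003, 0.0006], 0],
    [0.015, [0, 0, 0], 0],
  ],
)

```text
clock: 22.15
position: [0.4604, 0.0173, 0.038]
ee_rot: [-0.486, 0.488, -0.512, 0.514]
contact_force: [0.4, -6.0, -0.2]
width: 0.0186
```

Call:
jog_arm(
  targets=[
    [0.015, [0, -0.0003, 0.0006], 0],
    [0.015, [0, 0, 0], 0],
  ],
)

```text
clock: 22.4
position: [0.4603, 0.0173, 0.0381]
ee_rot: [-0.486, 0.488, -0.512, 0.513]
contact_force: [1.1, -5.4, -5.2]
width: 0.0186
```

```bash
python3 -c "
from h import *
claw('w23')"
```

```text
t 22.4 p [0.4603 0.0173 0.0381] xang -93.01 tilt [-0.001 -0.003 -1.   ] F [ 1.1 -5.4 -5.2] w 0.0186
0.08 312 x [0.4573 0.4641 0.4701] ztop 0.0285
0.1 476 x [0.4583 0.4643 0.4708] ztop 0.0292
0.12 618 x [0.459  0.4654 0.4716] ztop 0.0298
shelf 0.015 1671
lip [0.4805] 0.036
```

Call:
jog_arm(
  targets=[
    [0.015, [0, 0, -0.0004], 0],
    [0.0195, [0, 0, 0], 0],
    [0.021, [0, 0, 0], 0],
    [0.03, [0, 0, 0], 0],
    [0.04, [0, 0, 0], 0],
    [0.04, [0, 0, 0], 0],
  ],
)

```text
clock: 23.2
position: [0.4608, 0.0187, 0.0385]
ee_rot: [0.486, -0.486, 0.514, -0.514]
contact_force: [0.3, 0.3, 0.1]
width: 0.0395
```

```bash
python3 -c "
from h import *
claw('w24');chk('w24b',(250,150,410,290))"
```

```text
t 23.2 p [0.4608 0.0187 0.0385] xang -93.19 tilt [ 0.  0. -1.] F [0.3 0.3 0.1] w 0.0395
0.08 294 x [0.4574 0.4641 0.4699] ztop 0.0285
0.1 471 x [0.4582 0.4642 0.4707] ztop 0.0292
0.12 605 x [0.4591 0.4653 0.4716] ztop 0.0298
shelf 0.015 1644
lip [0.4804] 0.036
t 23.25 p [0.4608 0.0186 0.0385] xang -93.18 tilt [ 0.  0. -1.] F [ 0.7  0.3 -0. ] w 0.0402
red s range [-0.0328  0.0488] t -0.0005
red slope [0.0259 0.0346] pitch 0.026
steel 5969 slope [-0.1956  0.0493] pitch -0.193 s 0.06 0.109 t line [-0.059   0.0062]
```

View pics/w24b.png

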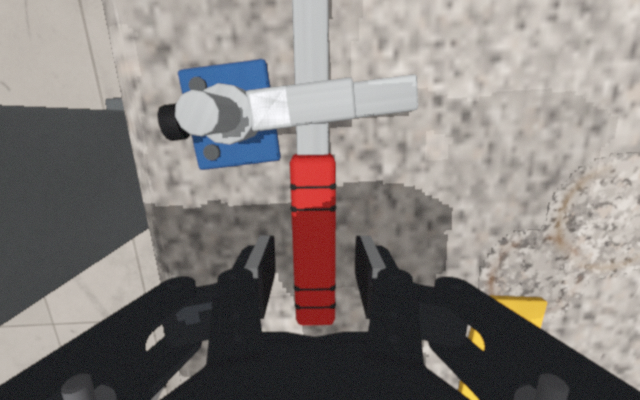

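View pics/w24bs.png

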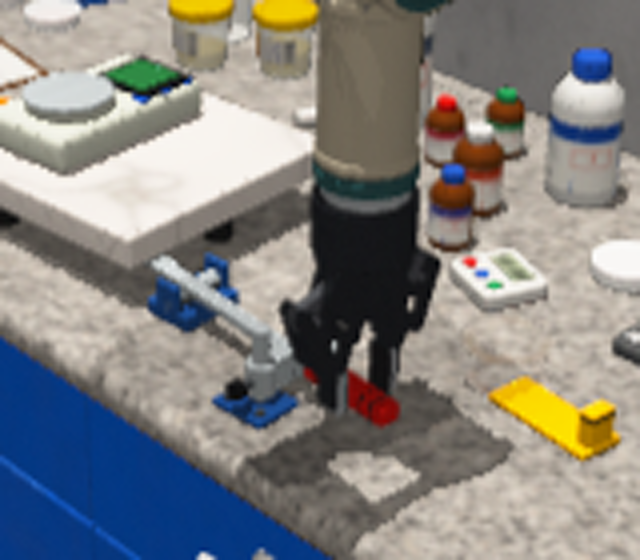

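Call:
jog_arm(
  targets=[
    [0.045, [0, 0, 0.03], 0],
    [0.045, [0, 0, 0.04], 0],
    [0.045, [0.02, -0.03, 0.01], 0],
    [0.045, [0.03, -0.04, 0], 0],
    [0.045, [0.03, -0.04, 0], 0],
    [0.045, [0.027, -0.031, 0], 0],
    [0.045, [0, 0, 0], 0],
  ],
)

```text
clock: 24.22
position: [0.57, -0.125, 0.1182]
ee_rot: [-0.486, 0.485, -0.514, 0.515]
contact_force: [-0.5, -0.1, -0.3]
width: 0.0447
```

```bash
cat >> h.py <<'E'
def shimlook(tag):
    s=st();cm=camera_model('wrist');im,d=get_image('wrist');P=cloud(cm,d);save(tag,im,1)
    hs=cv2.cvtColor(im,cv2.COLOR_RGB2HSV);yel=(abs(hs[...,0].astype(int)-24)<7)&(hs[...,1]>140)&(hs[...,2]>70)&(abs(P[...,0]-.56)<.15)
    z=P[...,2];l=P[yel&(z>.028)];print('lugtop',len(l),np.median(l,0).round(4),minrect(l[:,:2]),'z',np.median(l[:,2]))
    l=P[yel&(z<.012)];print('plate',len(l),minrect(l[:,:2]),np.median(l[:,2]).round(4))
E
python3 -c "
from h import *
shimlook('w25')"
```

```text
t 24.23 p [ 0.57   -0.125   0.1182] xang -93.33 tilt [ 0.002 -0.001 -1.   ] F [-0.5 -0.1 -0.3] w 0.0447
lugtop 636 [ 0.5683 -0.1165  0.0341] (array([ 0.5684, -0.1174]), array([13.5, 23.9]), 85.1) z 0.034101812757999755
plate 6163 (array([ 0.5712, -0.0778]), array([102.8,  39.8]), 84.7) 0.0053
```

View pics/w25.png

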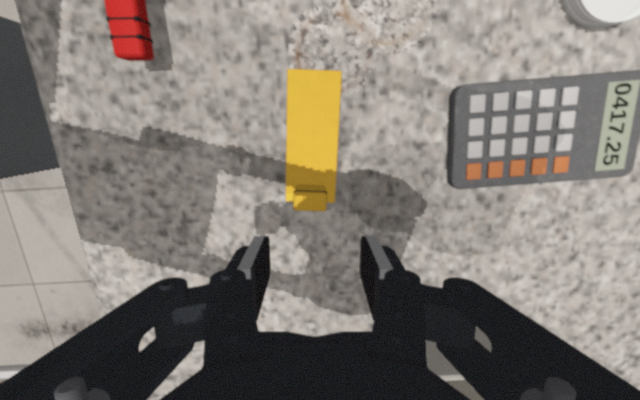

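Call:
jog_arm(
  targets=[
    [0.045, [-0.0016, 0.0076, -0.03], -0.024],
    [0.045, [0, 0, -0.04], 0],
    [0.045, [0, 0, -0.017], 0],
    [0.015, [0, 0, 0], 0],
    [0.015, [0, 0, 0], 0],
    [0.015, [0, 0, 0], 0],
  ],
  force=40,
)

```text
clock: 25.02
position: [0.5666, -0.1148, 0.0325]
ee_rot: [-0.48, 0.479, -0.519, 0.52]
contact_force: [-0.6, -0.9, -1.0]
width: 0.023
```

```bash
python3 - <<'E'
from h import *
ex=np.array([-.0651,.9979]);ey=np.array([-.9979,-.0651])
F=np.array([.4783,.2215])
for nm,f in [('wrist','/tmp/w1.npz'),('top','/tmp/top0.npz')]:
    z=np.load(f);cm=camera_model(nm);T=z['T'] if 'T' in z else cm['world_from_camera'];P=cloud(cm,z['d'],T)
    X=(P[...,:2]-F)@ex;Y=(P[...,:2]-F)@ey;Z=P[...,2]
    for a in (37,45,60,80,100,120,150,180):
        m=(abs(X-a/1000)<.004)&(Z>.045)&(Z<.062)&(abs(Y+.08)<.16);y=Y[m]
        if len(y)>10: print(nm,a,len(y),np.percentile(y,[.5,99.5]).round(4),'mid',np.mean(np.percentile(y,[.5,99.5])).round(4),np.median(Z[m]).round(4))
    m=(Z>.045)&(Z<.06)&(abs(Y+.08)<.1)&(X>.02)&(X<.1);print('front',np.percentile(X[m],.3))
for cam in ['scene']:
    im,d=get_image(cam);cm=camera_model(cam)
    for r in spot_point('foot',cam)[:2]: print('foot',r['score'],r['position'],px2z(cm,*r['position'],.011))
E
```

```text
wrist 37 1548 [-0.201   0.0348] mid -0.0831 0.0524
wrist 45 1530 [-0.2008  0.0348] mid -0.083 0.053
wrist 60 1583 [-0.2007  0.0348] mid -0.0829 0.0534
wrist 80 48 [0.0026 0.0358] mid 0.0192 0.0537
front 0.03167581299200027
top 37 262 [-0.1985  0.0357] mid -0.0814 0.0531
top 45 259 [-0.1986  0.036 ] mid -0.0813 0.0536
top 60 256 [-0.2008  0.035 ] mid -0.0829 0.0541
top 80 262 [-0.202   0.0357] mid -0.0831 0.0549
top 100 264 [-0.2001  0.035 ] mid -0.0825 0.0557
top 120 264 [-0.2008  0.0365] mid -0.0822 0.0562
top 150 207 [-0.1998  0.037 ] mid -0.0814 0.0571
top 180 69 [-0.2025  0.0354] mid -0.0836 0.0579
front 0.03301757220316694
foot 0.86 [303.2, 208.7] [0.5566315  0.28552512 0.011     ]
```

Call:
jog_arm(
  targets=[
    [0.015, [0, 0, 0.015], 0],
    [0.015, [0, 0.01, 0.025], 0],
    [0.015, [0, 0.04, 0], 0.03],
    [0.015, [0, 0.05, 0], 0.03],
    [0.015, [0, 0.05, 0], 0.03],
    [0.015, [0, 0.05, 0], 0.03],
    [0.015, [0, 0.03, 0], 0.025],
    [0.015, [0, 0.015, 0], 0],
    [0.015, [0, 0, -0.025], 0],
    [0.015, [0, 0, 0], 0],
  ],
)

```text
clock: 26.38
position: [0.5648, 0.1295, 0.0455]
ee_rot: [-0.515, 0.517, -0.484, 0.483]
contact_force: [-0.7, -0.2, -1.9]
width: 0.0229
```

```bash
python3 - <<'E'
from h import *
shimlook('w26')
im,d=get_image('top');cm=camera_model('top');P=cloud(cm,d);save('t26',im,4,(240,180,410,280))
ex=np.array([-.0651,.9979]);ey=np.array([-.9979,-.0651]);F=np.array([.4783,.2215])
X=(P[...,:2]-F)@ex;Y=(P[...,:2]-F)@ey;Z=P[...,2]
m=(Z>.045)&(Z<.075)&(Y>-.19)&(Y<.03)&(X>.04)&(X<.09);print('slab slope',np.polyfit(X[m],Z[m],1),m.sum())
m=(Z>.045)&(Z<.075)&(Y>-.03)&(Y<.03)&(X>.04)&(X<.23);print('slab slope',np.polyfit(X[m],Z[m],1),m.sum())
E
```

```text
t 26.38 p [0.5648 0.1295 0.0455] xang -86.28 tilt [-0.004 -0.001 -1.   ] F [-0.7 -0.2 -1.9] w 0.0229
lugtop 2247 [0.5658 0.1294 0.0484] (array([0.5653, 0.1289]), array([25.7, 22.3]), 3.4) z 0.048375822824121756
plate 0 (array([0., 0.]), array([0., 0.]), 0.0) nan
slab slope [-0.02836422  0.06669957] 1510
slab slope [-0.02955109  0.0666546 ] 1282
  return _methods._mean(a, axis=axis, dtype=dtype,
  ret = ret.dtype.type(ret / rcount)
```

View pics/w26.png

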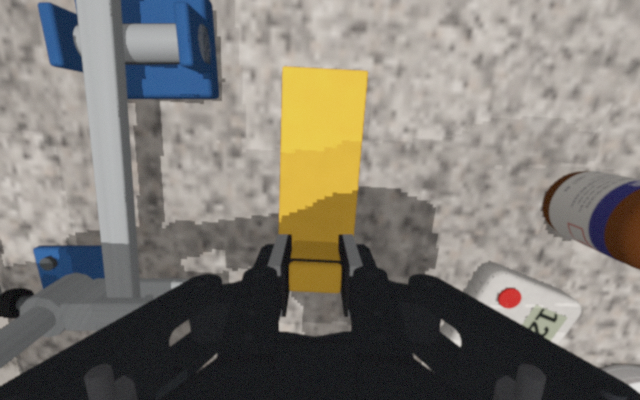

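View pics/t26.png

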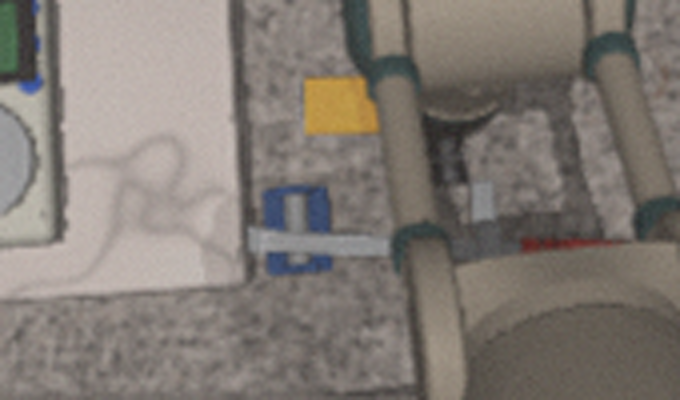

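```bash
cat >> h.py <<'E'
def plate(tag=None):
    s=st();cm=camera_model('wrist');im,d=get_image('wrist');P=cloud(cm,d)
    if tag: save(tag,im,1)
    hs=cv2.cvtColor(im,cv2.COLOR_RGB2HSV);yel=(abs(hs[...,0].astype(int)-24)<7)&(hs[...,1]>140)&(hs[...,2]>60)
    p=s['position'];q=P[yel];q=q[(q[:,1]>p[1]+.015)&(abs(q[:,0]-p[0])<.08)&(q[:,1]<p[1]+.13)]
    k=np.polyfit(q[:,1]-p[1],q[:,2],1);kx=np.polyfit(q[:,0],q[:,2],1);print('plate slope',k.round(4),'cross',kx[0].round(3),minrect(q[:,:2]),'ymax',np.percentile(q[:,1],99.5).round(4))
    far=q[q[:,1]>q[:,1].max()-.02];near=q[q[:,1]<q[:,1].min()+.015];print('mid far',((np.percentile(far[:,0],1)+np.percentile(far[:,0],99))/2).round(4),far[:,1].mean().round(4),'mid near',((np.percentile(near[:,0],1)+np.percentile(near[:,0],99))/2).round(4),near[:,1].mean().round(4))
E
python3 -c "
from h import *
plate()"
```

```text
t 26.48 p [0.5665 0.1294 0.0469] xang -86.31 tilt [ 0. -0. -1.] F [ 0.3  0.3 -1. ] w 0.0232
plate slope [-0.0048  0.0214] cross 0.003 (array([0.567 , 0.1803]), array([39.7, 71.9]), 0.8) ymax 0.2157
mid far 0.5664 0.2063 mid near 0.5673 0.152
```

Call:
jog_arm(
  targets=[
    [0.015, [0, 0, -0.008], 0],
    [0.015, [0, 0, -0.005], 0],
    [0.015, [-0.003, 0.015, 0], 0.01],
    [0.015, [-0.003, 0.015, 0], 0.01],
    [0.015, [-0.002, 0.008, 0], 0.01],
    [0.015, [0, 0, 0], 0],
  ],
)

```text
clock: 27.28
position: [0.5579, 0.1692, 0.0336]
ee_rot: [0.524, -0.524, 0.475, -0.475]
contact_force: [0.4, -1.0, -1.1]
width: 0.023
```

```bash
python3 -c "
from h import *
plate('w27')"
```

```text
t 27.27 p [0.5579 0.1692 0.0336] xang -84.42 tilt [ 0. -0. -1.] F [ 0.4 -1.  -1.1] w 0.023
plate slope [-0.0046  0.008 ] cross 0.002 (array([0.5567, 0.2197]), array([39.7, 72.7]), 2.5) ymax 0.2558
mid far 0.5554 0.2464 mid near 0.558 0.1918
```

View pics/w27.png

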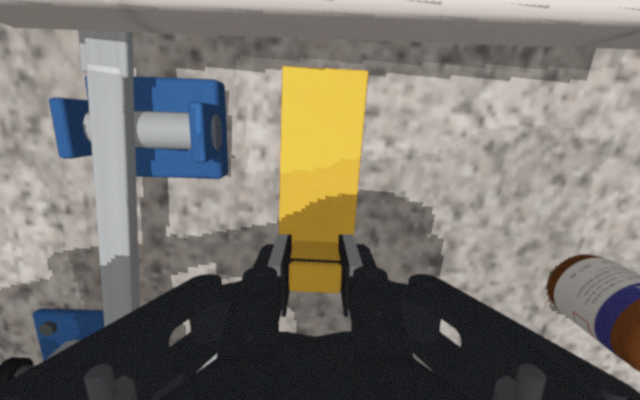

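Call:
jog_arm(
  targets=[
    [0.015, [0.0002, 0.008, -0.0012], 0],
    [0.015, [0.0002, 0.012, 0], 0],
    [0.015, [0.0002, 0.012, 0], 0],
    [0.015, [0.0001, 0.012, 0], 0],
    [0.015, [0, 0.0075, 0], 0],
    [0.015, [0, 0, 0], 0],
  ],
)

```text
clock: 28.08
position: [0.5588, 0.2203, 0.0322]
ee_rot: [0.524, -0.524, 0.475, -0.475]
contact_force: [-0.4, -0.2, -0.3]
width: 0.0231
```

```bash
python3 -c "
from h import *
st();im,d=get_image('wrist');save('w28',im,1);im,d=get_image('scene');save('s28',im,4,(250,150,410,290))"
```

```text
t 28.07 p [0.5588 0.2203 0.0322] xang -84.47 tilt [ 0. -0. -1.] F [-0.4 -0.2 -0.3] w 0.0231
```

View pics/s28.png

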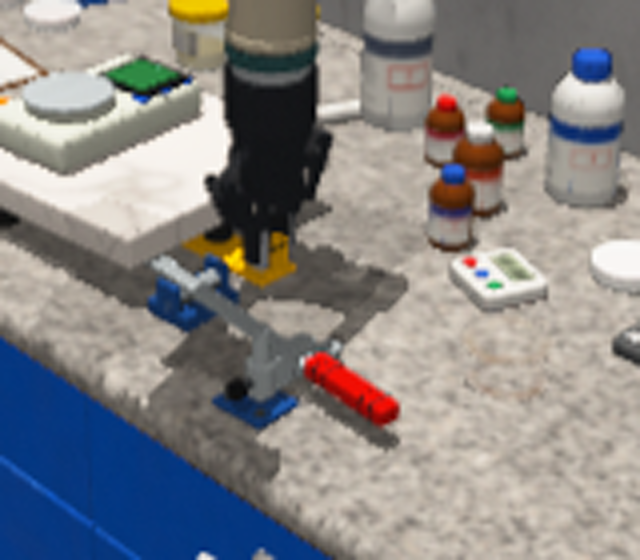

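View pics/w28.png

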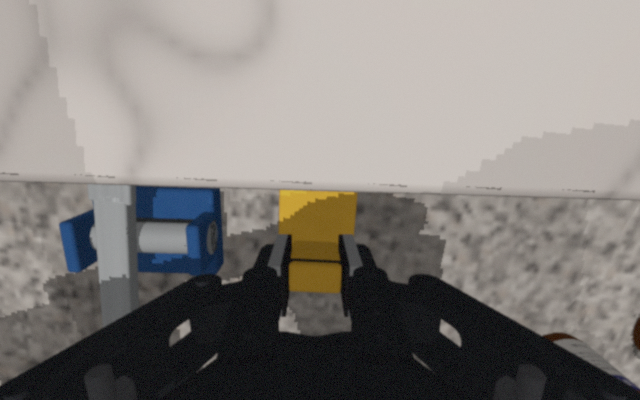

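Call:
jog_arm(
  targets=[
    [0.015, [0, 0, -0.0006], 0],
    [0.026, [0, 0, 0], 0],
    [0.04, [0, 0, 0], 0],
    [0.045, [0, 0, 0], 0],
    [0.045, [0, -0.002, 0.03], 0],
    [0.045, [0, -0.02, 0.04], 0],
    [0.045, [0, -0.04, 0.01], 0],
    [0.045, [0, 0, 0], 0],
  ],
)

```text
clock: 29.18
position: [0.5596, 0.1557, 0.1131]
ee_rot: [0.523, -0.522, 0.475, -0.477]
contact_force: [-0.2, -0.5, 0.7]
width: 0.045
```

```bash
python3 -c "
from h import *
s=st();cm=camera_model('wrist');im,d=get_image('wrist');P=cloud(cm,d);save('w29',im,1)
hs=cv2.cvtColor(im,cv2.COLOR_RGB2HSV);yel=(abs(hs[...,0].astype(int)-24)<7)&(hs[...,1]>140)&(hs[...,2]>60)&(P[...,1]>.15)
l=P[yel&(P[...,2]>.028)];print('lugtop',len(l),np.median(l,0).round(4),minrect(l[:,:2]))
l=P[yel&(P[...,2]<.02)];print('plate',len(l),np.median(l,0).round(4),minrect(l[:,:2]))
im,d=get_image('scene');save('s29',im,5,(270,170,400,280))"
```

```text
t 29.18 p [0.5596 0.1557 0.1131] xang -84.68 tilt [ 0.003 -0.    -1.   ] F [-0.2 -0.5  0.7] w 0.045
lugtop 785 [0.5598 0.2149 0.0341] (array([0.5599, 0.2147]), array([24.3, 13.7]), 1.9)
plate 4048 [0.5588 0.2442 0.0053] (array([0.5594, 0.2381]), array([39.4, 61.4]), 2.3)
```

View pics/s29.png

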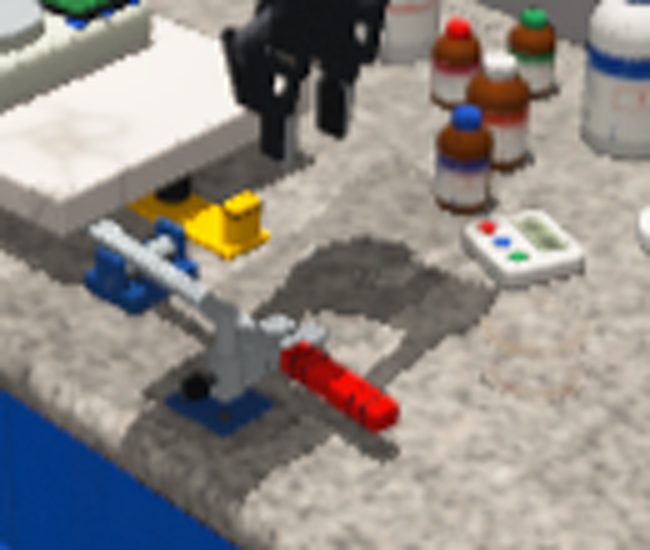

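View pics/w29.png

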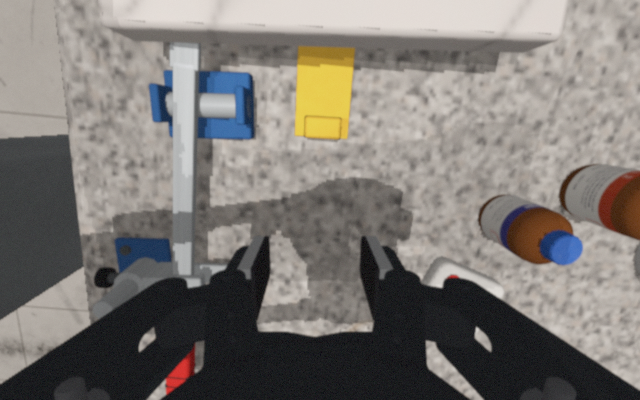

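Call:
jog_arm(
  targets=[
    [0.045, [-0.02, -0.03, 0.005], -0.037],
    [0.045, [-0.026, -0.036, 0], -0.037],
    [0.045, [-0.026, -0.036, 0], -0.037],
    [0.045, [-0.0265, -0.0365, 0], -0.037],
    [0.045, [0, 0, -0.02], 0],
    [0.045, [0, 0, -0.025], 0],
    [0.045, [0, 0, -0.02], 0],
    [0.045, [0, 0, 0], 0],
  ],
)

```text
clock: 30.28
position: [0.4589, 0.02, 0.05]
ee_rot: [0.486, -0.488, 0.514, -0.512]
contact_force: [1.3, -0.7, 0.6]
width: 0.045
```

```bash
python3 -c "
from h import *
chk('w30')"
```

```text
t 30.27 p [0.4589 0.02   0.05  ] xang -92.97 tilt [-0.004  0.001 -1.   ] F [ 1.3 -0.7  0.6] w 0.045
red s range [-0.0343  0.0476] t -0.0024
red slope [0.0277 0.0345] pitch 0.028
steel 5368 slope [-0.1674  0.0472] pitch -0.166 s 0.059 0.113 t line [-0.0805  0.0065]
```

View pics/w30.png

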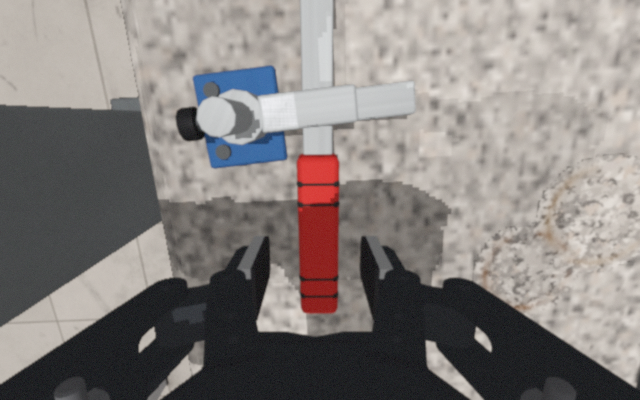

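Call:
jog_arm(
  targets=[
    [0.04, [0.0018, -0.001, -0.007], 0],
    [0.04, [0, 0, -0.0045], 0],
    [0.026, [0, 0, 0], 0],
    [0.015, [0, 0, 0], 0],
    [0.015, [0, 0, 0], 0],
    [0.015, [0, 0, 0], 0],
  ],
  force=50,
)

```text
clock: 31.08
position: [0.4616, 0.0181, 0.0403]
ee_rot: [0.487, -0.487, 0.513, -0.513]
contact_force: [-2.6, -0.5, 4.9]
width: 0.0186
```

```bash
python3 -c "
from h import *
claw('w31')"
```

```text
t 31.07 p [0.4616 0.0181 0.0403] xang -92.98 tilt [-0.001 -0.    -1.   ] F [-2.6 -0.5  4.9] w 0.0186
0.08 296 x [0.4583 0.4652 0.4709] ztop 0.0285
0.1 449 x [0.4588 0.4648 0.4713] ztop 0.0291
0.12 583 x [0.4596 0.4658 0.4721] ztop 0.0297
shelf 0.015 1623
lip [0.4804] 0.036
```

Call:
jog_arm(
  targets=[
    [0.015, [0, 0, -0.0012], 0],
    [0.015, [0, 0, -0.0012], 0],
    [0.015, [0, 0, -0.0012], 0],
    [0.015, [0, 0, -0.0012], 0],
    [0.015, [0, 0, -0.0012], 0],
    [0.015, [0, 0, -0.001], 0],
    [0.015, [0, 0, 0], 0],
  ],
)

```text
clock: 32.0
position: [0.4625, 0.0182, 0.0338]
ee_rot: [-0.487, 0.486, -0.513, 0.513]
contact_force: [-3.0, 0.5, 8.3]
width: 0.0184
```

```bash
python3 -c "
from h import *
claw('w32')"
```

```text
t 32.0 p [0.4625 0.0182 0.0338] xang -93.0 tilt [ 0.001  0.    -1.   ] F [-3.   0.5  8.3] w 0.0184
0.08 306 x [0.4591 0.4656 0.4714] ztop 0.0238
0.1 434 x [0.4596 0.4656 0.4721] ztop 0.0252
0.12 626 x [0.4602 0.4664 0.4726] ztop 0.0264
shelf 0.015 1768
lip [0.4804] 0.036
```

Call:
jog_arm(
  targets=[
    [0.015, [0, 0, -0.0008], 0],
    [0.015, [0, 0, -0.0008], 0],
    [0.015, [0, 0, 0], 0],
  ],
)

```text
clock: 32.42
position: [0.4628, 0.0181, 0.0323]
ee_rot: [-0.487, 0.486, -0.513, 0.513]
contact_force: [-2.8, -0.2, 8.7]
width: 0.0181
```

```bash
python3 -c "
from h import *
claw('w33')"
```

```text
t 32.42 p [0.4628 0.0181 0.0323] xang -93.0 tilt [ 0.002 -0.    -1.   ] F [-2.8 -0.2  8.7] w 0.0181
0.08 303 x [0.4591 0.4657 0.4716] ztop 0.0228
0.1 424 x [0.4595 0.4655 0.4721] ztop 0.0244
0.12 642 x [0.4603 0.4665 0.4728] ztop 0.0257
shelf 0.015 1816
lip [0.4804] 0.036
```

Call:
jog_arm(
  targets=[
    [0.015, [0.004, 0, -0.0002], 0.02],
    [0.015, [0.0054, -0.0001, 0], 0.027],
    [0.015, [0.0054, -0.0001, 0], 0.027],
    [0.015, [0, 0, 0], 0],
  ],
)

```text
clock: 32.98
position: [0.4771, 0.0179, 0.0319]
ee_rot: [0.505, -0.505, 0.495, -0.495]
contact_force: [-3.1, 0.3, 9.6]
width: 0.0184
```

```bash
python3 -c "
from h import *
claw('w34')"
```

```text
t 32.98 p [0.4771 0.0179 0.0319] xang -88.78 tilt [ 0.  0. -1.] F [-3.1  0.3  9.6] w 0.0184
0.08 360 x [0.4695 0.4763 0.4819] ztop 0.0227
0.0905 6 x [0.4818 0.4818 0.4819] ztop 0.0235
0.1 367 x [0.4686 0.4746 0.4812] ztop 0.0242
0.12 640 x [0.4678 0.4743 0.4804] ztop 0.0256
shelf 0.015 1881
lip [0.4806] 0.036
```

View pics/w34.png

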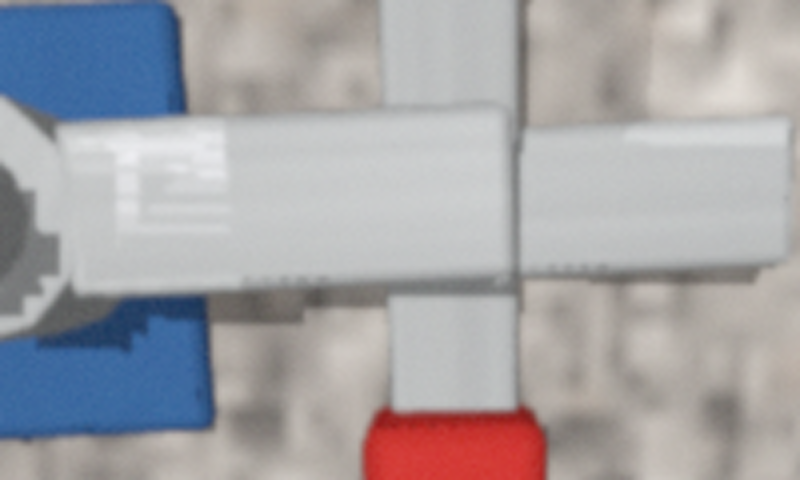

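Passing under the nib cleanly. Continue out.

Call:
jog_arm(
  targets=[
    [0.015, [0.0055, 0, 0], 0.027],
    [0.015, [0.0055, 0.0002, 0], 0.027],
    [0.015, [0.0055, 0.0003, 0], 0.027],
    [0.015, [0.0055, 0.0004, 0], 0.027],
    [0.015, [0.0055, 0.0005, 0], 0.027],
    [0.015, [0, 0, 0], 0],
  ],
)

```text
clock: 33.78
position: [0.5057, 0.0203, 0.0321]
ee_rot: [0.538, -0.536, 0.46, -0.46]
contact_force: [-1.5, 3.4, 6.4]
width: 0.0183
```

```bash
python3 -c "
from h import *
claw('w35')"
```

```text
t 33.77 p [0.5057 0.0203 0.0321] xang -81.2 tilt [ 0.002  0.002 -1.   ] F [-1.5  3.4  6.4] w 0.0183
0.08 467 x [0.4903 0.4966 0.503 ] ztop 0.0227
0.0905 534 x [0.4878 0.4946 0.5013] ztop 0.0235
0.1 550 x [0.4872 0.4935 0.4999] ztop 0.0242
0.12 639 x [0.4838 0.4902 0.4964] ztop 0.0256
shelf 0.015 1071
lip [0.4809] 0.0359
```

View pics/w35.png

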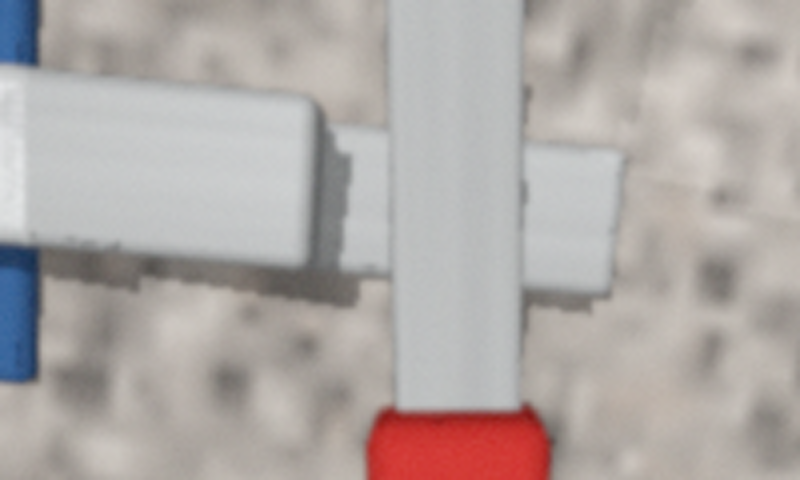

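Call:
jog_arm(
  targets=[
    [0.015, [0, 0, 0.003], 0],
    [0.015, [0, 0, 0.004], 0],
    [0.015, [0, 0, 0.004], 0],
    [0.015, [0, 0, 0.004], 0],
    [0.015, [0, 0, 0.004], 0],
    [0.015, [0, 0, 0.004], 0],
    [0.015, [0, 0, 0.004], 0],
    [0.015, [0, 0, 0.003], 0],
    [0.015, [0, 0, 0.003], 0],
    [0.015, [0, 0, 0], 0],
  ],
)

```text
clock: 35.08
position: [0.5035, 0.0206, 0.064]
ee_rot: [0.537, -0.537, 0.461, -0.459]
contact_force: [-1.3, 7.4, -1.0]
width: 0.0187
```

```bash
cat >> h.py <<'E'
def slab(tag=None):
    im,d=get_image('top');cm=camera_model('top');P=cloud(cm,d)
    if tag: save(tag,im,4,(240,180,410,280))
    ex=np.array([-.0651,.9979]);ey=np.array([-.9979,-.0651]);F=np.array([.4783,.2215])
    X=(P[...,:2]-F)@ex;Y=(P[...,:2]-F)@ey;Z=P[...,2]
    m=(Z>.045)&(Z<.075)&(Y>-.03)&(Y<.03)&(X>.04)&(X<.23);k=np.polyfit(X[m],Z[m],1);print('slab angle',(.035-k[0]).round(4),k,m.sum())
E
python3 -c "
from h import *
chk('w36',(250,150,410,290));slab('t36')"
```

```text
t 35.08 p [0.5035 0.0206 0.064 ] xang -81.12 tilt [-0.002  0.002 -1.   ] F [-1.3  7.4 -1. ] w 0.0187
red s range [-0.033   0.0481] t -0.0008
red slope [-0.0849  0.0581] pitch -0.085
steel 4702 slope [-0.0855  0.0502] pitch -0.085 s 0.05 0.114 t line [-0.006  -0.0003]
slab angle 0.0354 [-0.00038278  0.06038354] 1269
```

View pics/w36s.png

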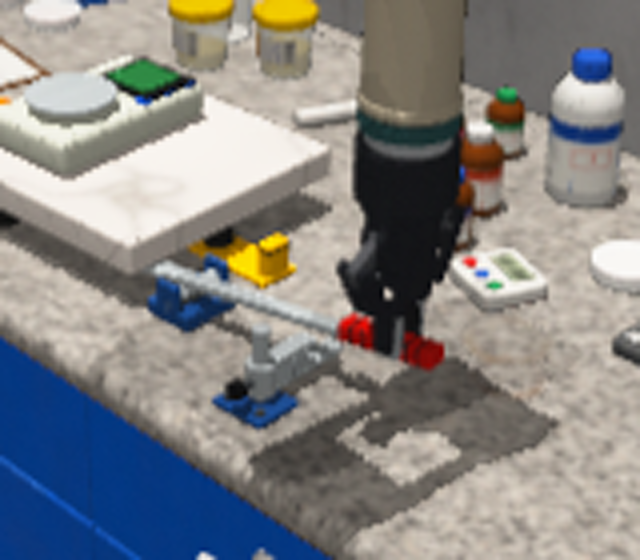

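Call:
jog_arm(
  targets=[
    [0.015, [0, 0.001, 0.005], 0],
    [0.015, [0, 0.001, 0.005], 0],
    [0.015, [0, 0, 0.005], 0],
    [0.015, [0, 0, 0.005], 0],
    [0.015, [0, 0, 0.005], 0],
    [0.015, [0, 0, 0.004], 0],
    [0.015, [0, 0, 0], 0],
  ],
  force=25,
)

```text
clock: 36.1
position: [0.5049, 0.0212, 0.0938]
ee_rot: [0.538, -0.537, 0.459, -0.46]
contact_force: [0.4, -0.3, -3.2]
width: 0.0186
```

```bash
python3 -c "
from h import *
chk('w37',(250,150,410,290));slab('t37')"
```

```text
t 36.1 p [0.5049 0.0212 0.0938] xang -81.04 tilt [ 0.001 -0.    -1.   ] F [ 0.4 -0.3 -3.2] w 0.0186
red s range [-0.0336  0.0457] t -0.0008
red slope [-0.2127  0.0874] pitch -0.21
steel 4286 slope [-0.2107  0.0792] pitch -0.208 s 0.05 0.119 t line [ 0.0013 -0.0005]
slab angle 0.0377 [-0.00270995  0.06037483] 1274
```

Call:
jog_arm(
  targets=[
    [0.015, [0.0009, -0.0059, 0.0011], 0],
    [0.015, [0.0009, -0.0059, 0.0012], 0],
    [0.015, [0.0009, -0.0059, 0.0013], 0],
    [0.015, [0.0009, -0.0059, 0.0013], 0],
    [0.015, [0.0009, -0.0059, 0.0013], 0],
    [0.015, [0.0009, -0.0059, 0.0013], 0],
    [0.015, [0, 0, 0], 0],
  ],
  force=40,
)

```text
clock: 37.12
position: [0.5101, -0.0145, 0.101]
ee_rot: [0.537, -0.537, 0.459, -0.46]
contact_force: [-0.2, 0.1, -1.1]
width: 0.0191
```

```bash
python3 -c "
from h import *
chk('w38',(250,150,410,290));slab('t38')"
```

```text
t 37.12 p [ 0.5101 -0.0145  0.101 ] xang -81.08 tilt [ 0.001 -0.    -1.   ] F [-0.2  0.1 -1.1] w 0.0191
red s range [-0.0334  0.0458] t -0.0008
red slope [-0.1992  0.0946] pitch -0.197
steel 4309 slope [-0.198   0.0865] pitch -0.195 s 0.05 0.119 t line [-0.0002 -0.0003]
slab angle 0.0366 [-0.00164805  0.0603518 ] 1272
```

View pics/t38.png

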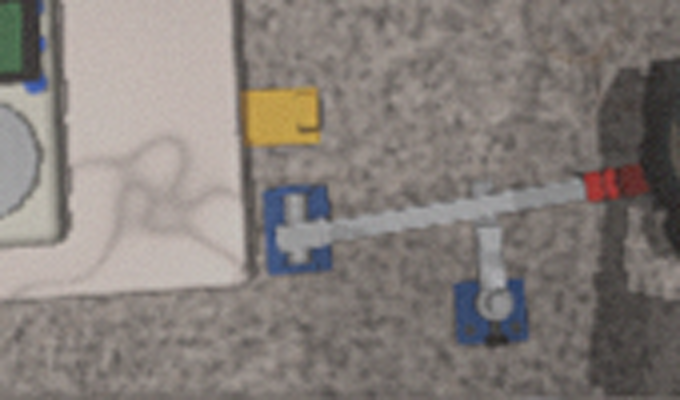

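Call:
jog_arm(
  targets=[
    [0.015, [0, 0, 0.02], 0],
    [0.015, [0, 0, 0.03], 0],
    [0.015, [0.018, -0.025, 0], 0],
    [0.015, [0.025, -0.035, 0], 0],
    [0.015, [0.025, -0.035, 0], 0],
    [0.015, [0.022, -0.031, -0.02], 0],
    [0.015, [0, 0, -0.03], 0],
    [0.015, [0, 0, -0.025], 0],
    [0.015, [0, 0, -0.02], 0],
    [0.015, [0, 0, 0], 0],
  ],
)

```text
clock: 38.52
position: [0.5988, -0.1392, 0.0543]
ee_rot: [-0.537, 0.538, -0.461, 0.458]
contact_force: [-0.1, 0.3, -0.2]
width: 0.0186
```

```bash
python3 -c "
from h import *
chk('w39',(270,170,430,310))"
```

```text
t 38.52 p [ 0.5988 -0.1392  0.0543] xang -81.07 tilt [-0.003  0.002 -1.   ] F [-0.1  0.3 -0.2] w 0.0186
red s range [-0.0342  0.0465] t -0.0008
red slope [-0.1399  0.0479] pitch -0.139
steel 6103 slope [ 0.0087 -0.0013] pitch 0.009 s 0.05 0.124 t line [0.0011 0.0002]
```

View pics/w39.png

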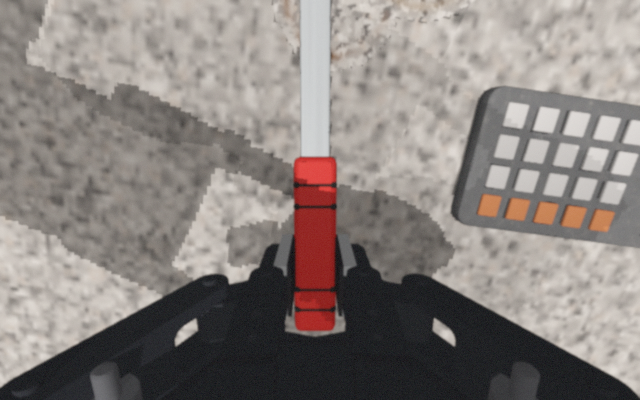

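Call:
jog_arm(
  targets=[
    [0.015, [0, 0, -0.012], 0],
    [0.015, [0, 0, -0.01], 0],
    [0.015, [0, 0, -0.006], 0],
    [0.015, [0, 0, -0.002], 0],
    [0.015, [0, 0, 0], 0],
  ],
  force=25,
)

```text
clock: 39.25
position: [0.6001, -0.1401, 0.0258]
ee_rot: [0.538, -0.537, 0.459, -0.46]
contact_force: [0.8, -1.1, 1.1]
width: 0.0186
```

```bash
python3 -c "
from h import *
chk('w40')"
```

```text
t 39.25 p [ 0.6001 -0.1401  0.0258] xang -81.06 tilt [ 0.  0. -1.] F [ 0.8 -1.1  1.1] w 0.0186
red s range [-0.0333  0.0483] t -0.0008
red slope [-0.0226  0.0196] pitch -0.023
steel 7994 slope [ 0.008  -0.0013] pitch 0.008 s 0.05 0.115 t line [0.0006 0.0004]
```

Call:
jog_arm(
  targets=[
    [0.015, [0, 0, -0.002], 0],
    [0.015, [0, 0, -0.0018], 0],
    [0.02, [0, 0, 0], 0],
    [0.03, [0, 0, 0], 0],
    [0.045, [0, 0, 0], 0],
    [0.045, [0, 0, 0.02], 0],
    [0.045, [0, 0, 0.05], 0],
    [0.045, [0, 0, 0.06], 0],
    [0.045, [-0.02, -0.03, 0.06], 0],
    [0.045, [0, 0, 0], 0],
  ],
)

```text
clock: 40.55
position: [0.5839, -0.1692, 0.2112]
ee_rot: [0.538, -0.536, 0.456, -0.464]
contact_force: [-0.6, 0.8, -0.5]
width: 0.0452
```

```bash
python3 - <<'E'
from h import *
st();slab('t41')
im,d=get_image('scene');save('s41',im,4,(260,160,440,300))
cm=camera_model('wrist');im,d=get_image('wrist');P=cloud(cm,d);save('w41',im,1)
hs=cv2.cvtColor(im,cv2.COLOR_RGB2HSV);red=((hs[...,0]<8)|(hs[...,0]>172))&(hs[...,1]>120)&(P[...,1]<0)&(P[...,0]>.5)&(P[...,2]<.05);q=P[red];print('handle',minrect(q[:,:2]),np.percentile(q[:,2],[5,50,95]).round(4))
yel=(abs(hs[...,0].astype(int)-24)<7)&(hs[...,1]>140)&(hs[...,2]>60)&(P[...,1]>.15)&(P[...,2]<.05)
l=P[yel&(P[...,2]>.028)];print('lugtop',len(l),np.median(l,0).round(4) if len(l) else '')
E
```

```text
t 40.55 p [ 0.5839 -0.1692  0.2112] xang -81.13 tilt [ 0.01  -0.005 -1.   ] F [-0.6  0.8 -0.5] w 0.0452
slab angle 0.0348 [0.00023829 0.06009389] 1272
handle (array([ 0.5988, -0.1332]), array([19. , 83.2]), 9.2) [0.0137 0.0152 0.0164]
lugtop 0
```

View pics/s41.png

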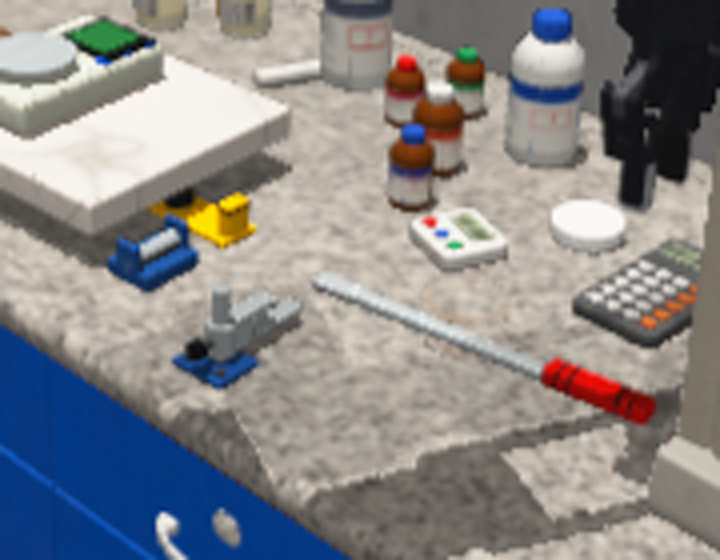

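View pics/w41.png

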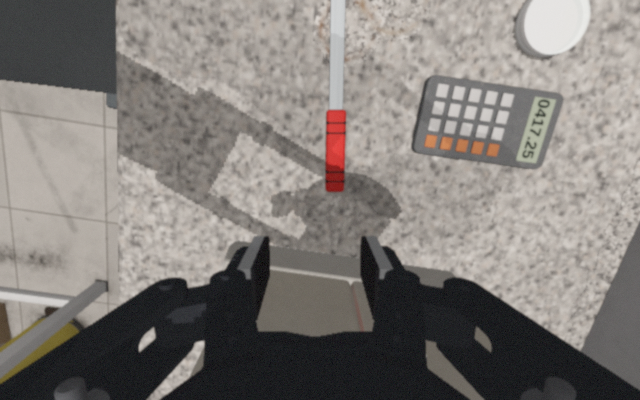

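Call:
jog_arm(
  targets=[
    [0.045, [-0.02, 0.03, 0.02], 0],
    [0.045, [0, 0, 0], 0],
    [0.045, [0, 0, 0], 0],
  ],
)

```text
clock: 41.08
position: [0.5618, -0.1364, 0.2241]
ee_rot: [-0.537, 0.538, -0.46, 0.459]
contact_force: [-0.2, 0.1, -1.0]
width: 0.045
```

```bash
python3 - <<'E'
from h import *
im,d=get_image('top');cm=camera_model('top');P=cloud(cm,d);hs=cv2.cvtColor(im,cv2.COLOR_RGB2HSV)
yel=(abs(hs[...,0].astype(int)-24)<7)&(hs[...,1]>140)&(hs[...,2]>60)&(P[...,1]>.15)&(P[...,1]<.3)&(P[...,2]<.05)&(P[...,0]<.62)
l=P[yel&(P[...,2]>.026)];print('lug',len(l),np.median(l,0).round(4) if len(l) else '')
st();print(sign_off())
E
```

```text
lug 41 [0.558  0.2155 0.0349]
t 41.12 p [ 0.562  -0.1368  0.2241] xang -81.02 tilt [-0.002  0.001 -1.   ] F [0.2 0.1 0.1] w 0.0452
the job is handed in; nothing more can be done
None
```

I finished the whole sequence and handed the job in at 41.1 s of the 72 s allowed. `sign_off` returned no verdict, so the result rests on my own checks.

**What I did**
- I lifted the bar and tilted it toe-down by loosening the grip, then put it under the slab edge over the fulcrum.
- I levered the slab to about 0.064 rad. The bar went sideways into the claw 0.5 mm above the shelf, rose to the lip and stayed there when I let go.
- I slid the shim under the raised foot, unhooked the bar, and let the slab down gently. Then I drew the bar out and laid it on the worktop.

**Last checks**
- **Slab:** it stands at about 0.035 rad by the top camera's depth.
- **Shim:** the pad point is within 1–2 mm of where I computed the foot to be, and the scene picture shows the foot on the plate.
- **Bar:** it lies flat well clear of the slab, with its handle top at about 15 mm.
- **Robot:** the gripper is free, its force reading near zero.
- **Bystanders:** I touched none of the other things.

**Uncertain or not in agreement**
- The bar–claw, slab–shim and other contact forces were not measured directly. While levering, the wrist force stayed below about 17 N, with up to 15 N of it from the bar dragging along its length.
- The network's foot point differed by about 6 mm from the position I computed from the slab's edges. I used the computed one.
- The two cameras' depth readings differed by about 1–2 mm.

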